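# Moisture reading on a turned furniture leg

## Task

Lay the turned wooden leg that stands upright on the bench on its side in the V cradle, resting in both Vs and centred end to end (either way round), and let go of it. Then take the moisture gauge out of its stand and, holding it upright, press its spring tip gently, about half of its travel, onto the top of the leg in the plain band between the two raised beads, never bottoming it hard. Finish while still holding the gauge there with the tip half pressed; leave the other things on the bench where they are.

Things in the scene. Friction and masses are not known exactly. Their poses are not given: they have to be found in the camera images.
- leg: round turned wooden furniture leg, 160 mm long, 40 mm diameter, about 0.18 kg, loose, upright on the bench at first. Origin: centre of its lower end; z runs along it to the other end. Two raised beads, 47 mm diameter, go round it at 51-57 and 75-81 mm from the origin end; between them a plain band of 38 mm diameter. Plain 40 mm from 81 to 160 mm. Same all round.
- leg_band (a point): the middle of the band between the two beads, on the leg's axis, 66 mm from the leg's origin end; the band's surface lies 19 mm from this point
- leg_mid (a point): the middle of the leg's length, on its axis, 80 mm from either end
- cradle: fixed pine cradle: board 100 x 150 x 12 mm (x, y, z) with two upright V supports 12 mm thick, centred at y = -50 and +50 mm, 88 mm clear between them. The 90 degree Vs open upward, arms to 64 mm above the bench, 68 mm wide overall. Origin: centre of the underside; the leg lies along y; z up.
- cradle_seat (a point): where the middle of the leg (leg_mid) lies when the leg is seated and centred: 65 mm above the cradle's underside, same axes as the cradle. The leg's top in the band is then 84 mm above the bench.
- stand: fixed dark wooden block 75 x 75 x 70 mm with a round hole of 23 mm, 64 mm deep, in its top that holds the gauge upright. Origin: centre of the underside.
- gauge: moisture gauge, loose, about 0.14 kg, tip down in the stand: grey box handle 26 (x) x 34 (y) x 75 mm, z = 45 to 120 mm, above a round steel nose, 18 mm diameter, z = 0 to 45 mm. Origin: centre of the nose's lower end; z up along the gauge. In the stand the handle rests on the block's top, so the origin is 25 mm above the bench.
- gauge_tip (a point): the end of the gauge's thin round-ended spring tip (6 mm in diameter), on the gauge's axis, 14 mm below the gauge's origin when out; moves up towards the nose as the tip is pressed in
- plunger (a joint): how far the spring tip is pressed in: 0 out, 0.010 m fully in. The spring pushes with 1.6 N at the start of its travel and 0.4 N more for each mm, so 3.6 N at half travel (0.005) and 5.6 N fully in.
- hammer: bystander: hammer lying on the bench, not to be moved
- screwdriver: bystander: screwdriver lying on the bench, not to be moved
- bun_foot: bystander: squat round dark wooden foot, 58 mm wide and 40 mm high, not to be moved
- tack_tin: bystander: open steel tin, 70 mm wide and 35 mm high, not to be moved
- glue: bystander: glue bottle, 56 mm wide and 140 mm high, not to be moved
- webbing: bystander: grey roll 90 mm wide and 45 mm high, not to be moved
- chalk: bystander: flat piece of chalk 50 x 30 x 10 mm, not to be moved
Not all that is in view belongs to the job. Of the things that look like the gauge, the middle-sized one is meant.

How it is judged:
On the way, in this order (a step that is already met when the one before it is completed fails the run):
1. the leg lies in both Vs of the cradle, centred, let go and at rest, the gauge still in its stand (angle between the z axis of leg and the y axis of cradle, either way round below 0.1 rad and x of leg_mid in the frame of cradle_seat between -0.006 and 0.006 m and z of leg_mid in the frame of cradle_seat between -0.005 and 0.005 m and y of leg_mid in the frame of cradle_seat between -0.018 and 0.018 m and contact force between each of the arm, the fingers and leg below 0.2 N and linear speed of leg below 0.02 m/s and height (world z) of gauge below 0.035 m), for 0.3 s.
2. the gauge is lifted clear of its stand in the gripper (height (world z) of gauge above 0.09 m and contact force between gauge and stand below 0.1 N and contact force between gauge and leg below 0.1 N and contact force between the fingers and gauge above 2 N), for 0.1 s.
3. the upright gauge is pressed on the top of the leg in the band with its tip about half in (angle between the z axis of leg and the y axis of cradle, either way round below 0.1 rad and x of leg_mid in the frame of cradle_seat between -0.006 and 0.006 m and z of leg_mid in the frame of cradle_seat between -0.005 and 0.005 m and y of leg_mid in the frame of cradle_seat between -0.018 and 0.018 m and z of gauge_tip in the frame of leg between 0.06 and 0.072 m and x of gauge_tip in the frame of cradle_seat between -0.007 and 0.007 m and angle between gauge's own z axis and vertical below 0.15 rad and value of joint plunger between 0.0015 and 0.0085 m and contact force between gauge and leg between 1.2 and 8 N and contact force between the fingers and gauge above 2 N and contact force between gauge and stand below 0.1 N and contact force between gauge and cradle below 0.1 N and height (world z) of gauge above 0.08 m), for 0.5 s.
At the end, for the whole second after the job is handed in: Leg at rest in the cradle (6 deg; 6 mm sideways, 5 up, 18 along), untouched by the robot. Gauge in the fingers, upright to 8 deg, tip within 6 mm of the band's middle along the leg and 7 mm of its top line, pressed in 1.5-8.5 mm with 1.2-8 N, clear of stand and cradle, still for 1 s (all of step 3 and contact force between each of the arm, the fingers and leg below 0.2 N and linear speed of each of gauge, leg below 0.02 m/s); the arm keeps its last pose, push and grip.
It fails at once if the gauge presses or strikes the leg hard (over 15 N) (contact force between gauge and leg above 15 N).
It fails at once if a bystander on the bench is moved more than 30 mm (distance of any of hammer, screwdriver, bun_foot, tack_tin, glue, webbing, chalk from where it was at the start of the episode above 0.03 m).
It also fails if it takes over 61 s, if anything falls off the work surface, if the arm or the gripper's body presses on something with over 40 N, if the wrist force passes 120 N, or if a joint passes its speed limit or range.

## Robot

A 7-joint arm with a two-finger parallel gripper is mounted at the origin on the work surface. World frame = base frame: x ahead of the robot, y to its left, z up, the work surface at z = 0. Lengths are in m, angles in rad, forces in N, time in s.
With the tool pointing down it reaches from about 0.4 to 0.85 m from the base axis. Payload 10.4 kg.
Tool frame: the origin (TCP) lies midway between the tips of the shut fingers; the grasp point (between the pads) lies r.grip_point_offset behind it (r.grip_point_offset is the distance from the TCP to the grasp point, in m); z points along the fingers, y is the line along which they close (so a half turn about z gives the same grasp; the last joint's range is limited). The gripper opens to 87 mm and grips with 3 to 60 N. Pads are 19 mm wide; open, the fingers measure 117 mm over their backs; the gripper's body (75 mm by 190 mm) begins 51 mm behind the grasp point.
Start: joints at [-1.305, 0.332, -0.065, 1.46, 0.022, 1.35, -0.088], TCP at [0.178, 0.599, 0.189] pointing down, gripper open.
Joint ranges: [-2.6, 2.6], [-0.5, 2.12], [-1.47, 1.34], [0.16, 2.42], [-1.27, 4.41], [0.06, 2.06], [-2.6, 2.6]. Speed limits (rad/s): [2.22, 2.22, 2.79, 2.79, 3.14, 3.14, 3.14].

## Interface

Orientations are given as a unit quaternion [x, y, z, w].
In Python, from bench import r gives the robot as it stands.
- The arm moves only by the tool play_rows, never from a script. Its arguments are lists of equal length, an entry for each row: "claw": the closure, from 0 (fully open) to 1 (shut); "delta_pos": the shift along the tool's x, y, z scaled (see below), a list of three; "delta_rot": the turn, a rotation vector about the tool's x, y, z scaled (see below), a list of three. A call has 1 to 8 rows; each row shifts and turns the commanded pose from where the row before left it, along the tool's axes as they then stand; what a row does not reach is not made up. The controller multiplies each number of a shift by 200 mm and each number of a turn by pi rad. A row lasts 1/10 s, in which the tool goes at most 50 mm and 8.59 degrees, less where a joint would pass 70% of its speed; a pose out of reach is approached as far as the arm can. A call with a number of a shift or a turn outside -1 to 1 is refused whole. A call with a gripper value outside its range is refused whole. The fingers move at their own pace and stop on an object; "squeeze" is the grip in N (left out, the last holds). Time passes only in rows, so rows that do not move let the fingers close. It gives the time, the measured TCP pose, the force, the opening and the grip force at its end, in the units of the state.
- r.read_state(): the state, without advancing time (a new reading comes with each control period).
- r.camera(name): name is "scene" or "top" or "wrist"; returns a dict with "pixels" (400x640x3 uint8, red, green, blue), "camera_matrix" (3x3 intrinsics, pixels), "D" ([k1, k2, p1, p2, k3] as OpenCV has them; the pictures are not rectified), "cam_to_world" (4x4, takes a point from camera to world coordinates); the wrist camera has in their place "hand_eye" (4x4, takes a point from camera to tool coordinates, whose origin is the TCP and whose axes are the flange's). Camera axes: x right, y up, looking along -z (the intrinsics and any distortion apply to the point x, -y, -z); pixel columns grow to the right and rows downward; lengths in m; the calibration is good to about 2 mm. A picture is of the moment at which its call begins: read the wrist's pose just before it. There is no depth.
- r.close_job(): hands the job in; it is judged then, once.
The state is a dict: "time": time; "joint_positions": joint angles; "joint_vel": joint speeds; "joint_torque": joint torques, N m; "ee_pos": TCP position; "eef_rot": TCP orientation; "ft_force": force on the tool from outside, world axes, zero at the start; "torque": the same for the moment, N m; "width": finger opening in m; "grip_force": force on a finger pad.
Only numpy, scipy, OpenCV 4.12 (cv2) and the standard library are available. Lean on these libraries where they do the work, as an engineer would, in place of code of your own. Each camera call takes 0.05 s, during which the arm holds its last target. There are 200 camera calls.

## Working session

There is one attempt and no reset: what is moved stays moved. The work goes in short steps, Python scripts to look and compute and a tool call to move; the robot and the scene stay as the last step left them, time stands still between calls to the robot, and variables do not carry over. Pictures are saved under pics/ and viewed, at most 10 in all, crops included, and the job is handed in when it is done.

Besides the shell and the picture viewer there is one more tool, called after "Call:" in YAML: its name, and indented under it one key for each argument. play_rows: Moves the arm, as the interface text tells. Shifts and turns lie within -1 to 1; 1 stands for 200 mm of shift or pi rad of turn. Its arguments: {"type":"object","properties":{"claw":{"type":"array"},"delta_pos":{"type":"array"},"delta_rot":{"type":"array"},"squeeze":{"type":"number"}},"required":["claw","delta_pos","delta_rot"]}

```bash
ls; mkdir -p pics; cat > h.py <<'E'
import numpy as np, cv2
from bench import r
from scipy.spatial.transform import Rotation as R
def snap(n,f):
    s=r.read_state(); c=r.camera(n); cv2.imwrite('pics/'+f+'.png',c['pixels'][:,:,::-1])
    T=c.get('cam_to_world')
    if T is None:
        W=np.eye(4);W[:3,:3]=R.from_quat(s['eef_rot']).as_matrix();W[:3,3]=s['ee_pos'];T=W@np.array(c['hand_eye'])
    np.savez('pics/'+f+'.npz',T=T,K=c['camera_matrix'],D=c['D'])
def ray(f,uv):
    z=np.load('pics/'+f+'.npz'); p=cv2.undistortPoints(np.array([[uv]],float),z['K'],z['D'])[0,0]
    T=z['T']; return T[:3,3],T[:3,:3]@np.array([p[0],-p[1],-1])
def at(f,uv,h):
    o,d=ray(f,uv); return o+d*(h-o[2])/d[2]
def proj(f,P):
    z=np.load('pics/'+f+'.npz'); T=np.linalg.inv(z['T']); q=(T[:3,:3]@np.array(P,float).T).T+T[:3,3]
    q=q*[1,-1,-1]; return cv2.projectPoints(q.reshape(-1,1,3),np.zeros(3),np.zeros(3),z['K'],z['D'])[0][:,0]
E
python3 - <<'E'
from h import *
snap('scene','s0');snap('top','t0')
print(r.grip_point_offset,r.read_state())
for f in('s0','t0'):print(np.load(f'pics/{f}.npz')['T'].round(3))
E
```

```text
pics
0.0187 {'time': 0.1, 'joint_positions': array([-1.30464629,  0.33277381, -0.06470709,  1.46084458,  0.02162593,
        1.34986443, -0.08848935]), 'joint_vel': array([ 1.86590555e-03, -8.98593970e-04,  2.07741747e-03, -1.72299679e-03,
        3.50559033e-04, -4.60308838e-04, -4.37992190e-05]), 'joint_torque': array([ 7.88359903e-04, -6.24540281e+01,  2.42955139e-02, -3.90721214e+01,
       -6.13718131e-02,  3.66895390e-02,  5.62217383e-05]), 'ee_pos': array([0.17787573, 0.59877074, 0.18846139]), 'eef_rot': array([ 1.43853173e-01,  9.89598862e-01, -5.94978638e-04, -4.82408121e-05]), 'ft_force': array([0.19875847, 0.03342127, 0.1037371 ]), 'torque': array([-0.03214728,  0.01021941, -0.00157551]), 'grip_force': 0.0, 'width': 0.08694515705222106}
[[ 0.708 -0.414  0.572  1.138]
 [ 0.706  0.411 -0.576 -0.543]
 [ 0.004  0.812  0.584  0.683]
 [ 0.     0.     0.     1.   ]]
[[-0.022  0.993 -0.119  0.441]
 [-1.    -0.021  0.003  0.033]
 [ 0.     0.119  0.993  1.221]
 [ 0.     0.     0.     1.   ]]
```

View pics/s0.png

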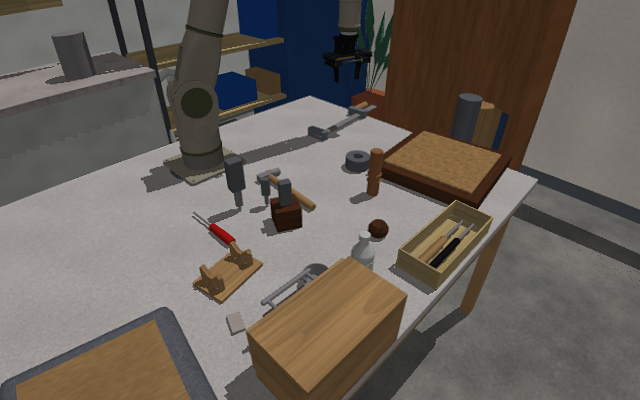

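View pics/t0.png

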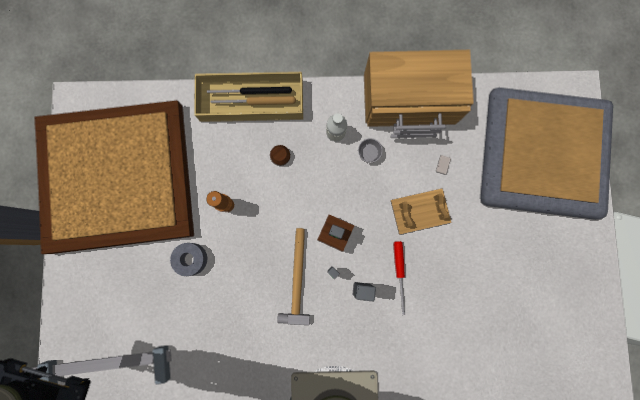

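The scene shows the leg at top-view (220,202), the stand with the gauge at (338,232) and the cradle at (422,211). The look-alikes are at (340,272) and (364,291). I'll zoom in to measure.

```bash
python3 - <<'E'
import cv2,numpy as np
t=cv2.imread('pics/t0.png');s=cv2.imread('pics/s0.png')
def c(i,x,y,w,h,k): return cv2.resize(i[y:y+h,x:x+w],None,fx=k,fy=k,interpolation=cv2.INTER_CUBIC)
a=np.hstack([c(t,386,180,80,60,5),c(t,310,205,80,60,5)])
b=np.hstack([c(t,195,180,80,60,5),c(s,190,240,80,60,5)])
cv2.imwrite('pics/z0.png',np.vstack([a,b]))
E
```

```text
(no output)
```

View pics/z0.png

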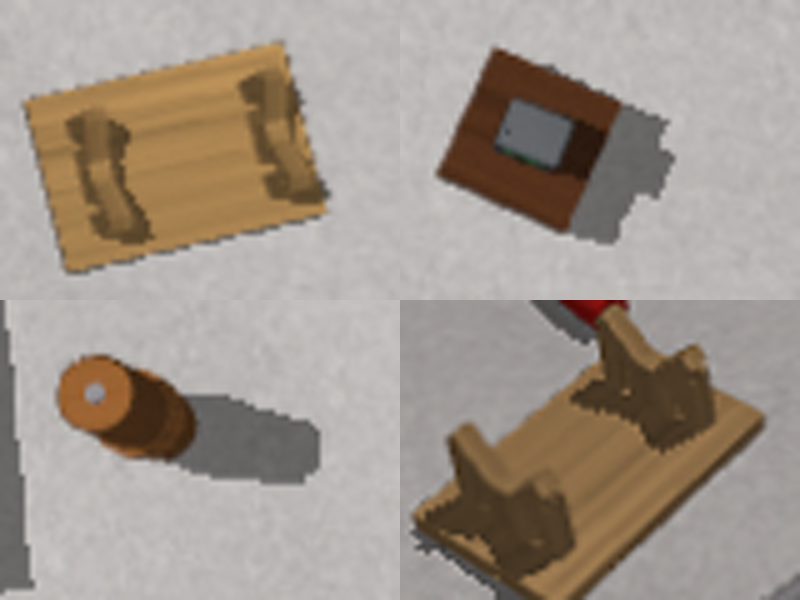

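```bash
python3 - <<'E'
from h import *
def m(pts,x0,y0,off,h): 
    return np.array([at('t0',[(p[0]-off[0]+2-2)/5+x0,(p[1]-off[1])/5+y0],h) for p in pts])
for n,P in dict(
 cradle=m([(25,100),(283,42),(327,212),(68,272)],386,180,(0,0),.012),
 stand=m([(495,48),(620,103),(570,233),(437,175)],310,205,(400,0),.07),
 gauge=m([(511,98),(575,120),(560,168),(497,150)],310,205,(400,0),.145),
 leg=m([(95,393)],195,180,(0,300),.16)).items():
    print(n,P.mean(0).round(4),[(np.linalg.norm(P[i]-P[i-1]).round(4),np.degrees(np.arctan2(*(P[i]-P[i-1])[1::-1])).round(1)) for i in range(len(P))])
for n,uv in dict(bun=(280,155),glue=(338,121),tin=(371,150),web=(189,260),chalk=(443,164),sd1=(398,242),sd2=(404,313),ham=(300,230),ham2=(295,320),big=(364,291),sm=(340,272)).items(): print(n,at('t0',uv,.03)[:2].round(3))
E
```

```text
cradle [ 0.5438 -0.2567  0.012 ] [(np.float64(0.099), np.float64(11.6)), (np.float64(0.1497), np.float64(-78.5)), (np.float64(0.0982), np.float64(-168.8)), (np.float64(0.1491), np.float64(101.7))]
stand [ 0.486  -0.0144  0.07  ] [(np.float64(0.0742), np.float64(-25.9)), (np.float64(0.0726), np.float64(-115.1)), (np.float64(0.0738), np.float64(157.2)), (np.float64(0.0766), np.float64(65.3))]
gauge [ 0.4858 -0.0139  0.145 ] [(np.float64(0.0267), np.float64(-16.5)), (np.float64(0.0336), np.float64(-110.2)), (np.float64(0.0249), np.float64(161.0)), (np.float64(0.0324), np.float64(72.9))]
leg [0.5735 0.2885 0.16  ] [(np.float64(0.0), np.float64(0.0))]
bun [0.709 0.136]
glue [ 0.804 -0.03 ]
tin [ 0.718 -0.12 ]
web [0.423 0.386]
chalk [ 0.673 -0.32 ]
sd1 [ 0.459 -0.185]
sd2 [ 0.269 -0.192]
ham [0.498 0.083]
ham2 [0.257 0.1  ]
big [ 0.329 -0.087]
sm [ 0.381 -0.024]
```

```bash
cat >> h.py <<'E'
def pose(yaw,tilt):  # tool x toward yaw, tool down then tilted by +tilt deg toward tool x
    c,s=np.cos(np.radians(yaw)),np.sin(np.radians(yaw))
    x=np.array([c,s,0]);z=np.array([0,0,-1.]);y=np.cross(z,x)
    return R.from_matrix(np.c_[x,y,z])*R.from_euler('y',tilt,degrees=True)
def rows(p,Rt,n=None,p0=None,R0=None,mm=.045,dg=8):
    """body-frame rows from (p0,R0; default measured) to TCP p, Rt"""
    s=r.read_state()
    if p0 is None:p0=s['ee_pos']
    if R0 is None:R0=R.from_quat(s['eef_rot'])
    p0=np.array(p0);p=np.array(p);rv=(R0.inv()*Rt).as_rotvec()
    n=n or max(1,int(np.ceil(max(np.linalg.norm(p-p0)/mm,np.degrees(np.linalg.norm(rv))/dg))))
    dp=[];Rc=R0
    for i in range(n):
        dp.append([float(v) for v in (Rc.inv().apply((p-p0)/n)/.2).round(3)]);Rc=Rc*R.from_rotvec(rv/n)
    print(n,'pos',dp,'rot',[float(v) for v in (rv/n/np.pi).round(4)])
    return p,Rt
def st():
    s=r.read_state();Rm=R.from_quat(s['eef_rot']).as_matrix()
    print('t',s['time'],'p',s['ee_pos'].round(4),'xax',Rm[:,0].round(3),'z',Rm[:,2].round(3),'F',s['ft_force'].round(2),'w',round(s['width'],4),'g',round(s['grip_force'],2),'q',s['joint_positions'].round(2))
E
python3 - <<'E'
from h import *
a=rows([.38,.44,.32],pose(131,0)); b=rows([.56,.12,.30],pose(105,0),p0=a[0],R0=a[1])
c=rows([.592,.2185-.06,.20],pose(105,65),p0=b[0],R0=b[1])
E
```

```text
7 pos [[-0.171, -0.068, -0.094], [-0.176, -0.054, -0.094], [-0.179, -0.039, -0.094], [-0.182, -0.025, -0.094], [-0.183, -0.01, -0.094], [-0.184, 0.005, -0.094], [-0.183, 0.02, -0.094]] rot [-0.0001, 0.0, 0.0258]
9 pos [[-0.2, -0.041, 0.011], [-0.202, -0.031, 0.011], [-0.203, -0.021, 0.011], [-0.204, -0.011, 0.011], [-0.204, -0.0, 0.011], [-0.204, 0.01, 0.011], [-0.203, 0.02, 0.011], [-0.202, 0.03, 0.011], [-0.2, 0.041, 0.011]] rot [0.0, 0.0, 0.016]
9 pos [[0.016, 0.023, 0.056], [0.009, 0.023, 0.057], [0.002, 0.023, 0.058], [-0.006, 0.023, 0.058], [-0.013, 0.023, 0.056], [-0.02, 0.023, 0.054], [-0.026, 0.023, 0.051], [-0.033, 0.023, 0.048], [-0.038, 0.023, 0.043]] rot [0.0, 0.0401, 0.0]
```

Call:
play_rows:
  claw: [0, 0, 0, 0, 0, 0, 0]
  delta_pos:
    - [-0.171, -0.068, -0.094]
    - [-0.176, -0.054, -0.094]
    - [-0.179, -0.039, -0.094]
    - [-0.182, -0.025, -0.094]
    - [-0.183, -0.01, -0.094]
    - [-0.184, 0.005, -0.094]
    - [-0.183, 0.02, -0.094]
  delta_rot:
    - [0, 0, 0.026]
    - [0, 0, 0.026]
    - [0, 0, 0.026]
    - [0, 0, 0.026]
    - [0, 0, 0.026]
    - [0, 0, 0.026]
    - [0, 0, 0.026]

```text
time: 0.8
ee_pos: [0.3807, 0.4383, 0.3213]
eef_rot: [0.419, 0.908, -0.0, -0.0]
ft_force: [0.3, 0.4, -0.2]
width: 0.0868
grip_force: 0.0
```

Call:
play_rows:
  claw: [0, 0, 0, 0, 0, 0, 0, 0]
  delta_pos:
    - [-0.2, -0.041, 0.011]
    - [-0.202, -0.031, 0.011]
    - [-0.203, -0.021, 0.011]
    - [-0.204, -0.011, 0.011]
    - [-0.204, 0, 0.011]
    - [-0.204, 0.01, 0.011]
    - [-0.203, 0.02, 0.011]
    - [-0.202, 0.03, 0.011]
  delta_rot:
    - [0, 0, 0.016]
    - [0, 0, 0.016]
    - [0, 0, 0.016]
    - [0, 0, 0.016]
    - [0, 0, 0.016]
    - [0, 0, 0.016]
    - [0, 0, 0.016]
    - [0, 0, 0.016]

```text
time: 1.6
ee_pos: [0.5389, 0.1524, 0.3029]
eef_rot: [0.591, 0.807, -0.0, -0.0]
ft_force: [0.3, 0.4, 0.6]
width: 0.087
grip_force: 0.0
```

Call:
play_rows:
  claw: [0, 0, 0, 0, 0, 0, 0, 0]
  delta_pos:
    - [0, 0.023, 0.056]
    - [0, 0.023, 0.057]
    - [0, 0.023, 0.058]
    - [-0.006, 0.023, 0.058]
    - [-0.013, 0.023, 0.056]
    - [-0.02, 0.023, 0.054]
    - [-0.026, 0.023, 0.051]
    - [-0.033, 0.023, 0.048]
  delta_rot:
    - [0, 0.04, 0]
    - [0, 0.04, 0]
    - [0, 0.04, 0]
    - [0, 0.04, 0]
    - [0, 0.04, 0]
    - [0, 0.04, 0]
    - [0, 0.04, 0]
    - [0, 0.04, 0]

```text
time: 2.4
ee_pos: [0.5681, 0.1838, 0.2137]
eef_rot: [0.517, 0.706, 0.286, -0.39]
ft_force: [-0.1, -0.0, -0.1]
width: 0.0872
grip_force: 0.0
```

```bash
python3 - <<'E'
from h import *
st(); snap('wrist','w0')
t=pose(105,65).apply([0,0,1]);G=np.array([.5735,.2885,.10]);print(t)
rows(G-.08*t,pose(105,65))
print(proj('w0',[[.5735,.2885,.16],[.5735,.2885,0.0],[.5735,.2885,.08]]))
E
```

```text
t 2.4 p [0.5681 0.1838 0.2137] xax [-0.162  0.507  0.847] z [-0.255  0.808 -0.532] F [-0.13 -0.03 -0.08] w 0.0872 g 0.0 q [-0.16  0.59  0.4   1.49 -1.04  1.76  0.71]
[-0.23456972  0.8754261  -0.42261826]
2 pos [[-0.119, 0.09, 0.152], [-0.127, 0.088, 0.147]] rot [-0.0065, 0.0185, 0.0016]
[[365.71820431 173.86118974]
 [354.14839631 271.99080679]
 [359.02558117 230.630917  ]]
```

View pics/w0.png

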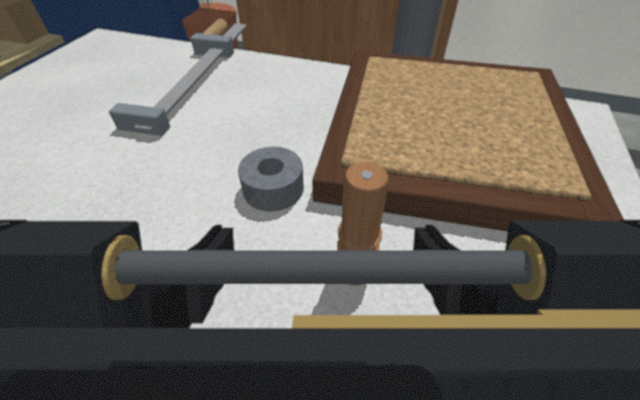

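Leg top is seen at (366,175), matching the prediction at (365.7,173.9), so the leg's position is good. I'll keep the current tilt of about 58° and approach.

```bash
python3 - <<'E'
from h import *
s=r.read_state();Rc=R.from_quat(s['eef_rot']);t=Rc.apply([0,0,1]);G=np.array([.5735,.2885,.108])
a=rows(G-.07*t,Rc); rows(G+.0187*t,Rc,p0=a[0],R0=Rc,mm=.025)
E
```

```text
2 pos [[-0.079, 0.098, 0.165], [-0.079, 0.098, 0.165]] rot [0.0, 0.0, 0.0]
4 pos [[0.0, 0.0, 0.111], [0.0, 0.0, 0.111], [0.0, 0.0, 0.111], [0.0, 0.0, 0.111]] rot [0.0, 0.0, 0.0]
```

Call:
play_rows:
  claw: [0, 0, 0, 0]
  delta_pos:
    - [-0.079, 0.098, 0.085]
    - [-0.079, 0.098, 0.085]
    - [0, 0, 0.08]
    - [0, 0, 0.08]
  delta_rot:
    - [0, 0, 0]
    - [0, 0, 0]
    - [0, 0, 0]
    - [0, 0, 0]

```text
time: 2.85
ee_pos: [0.5925, 0.234, 0.1511]
eef_rot: [0.517, 0.708, 0.284, -0.389]
ft_force: [-0.5, -0.5, -0.1]
width: 0.0869
grip_force: 0.0
```

```bash
python3 - <<'E'
from h import *
st();s=r.read_state();Rc=R.from_quat(s['eef_rot']);t=Rc.apply([0,0,1]);G=np.array([.5735,.2885,.108])
a=rows(G+.0187*t,Rc,mm=.025)
E
```

```text
t 2.85 p [0.5925 0.234  0.1511] xax [-0.163  0.512  0.844] z [-0.257  0.804 -0.537] F [-0.45 -0.46 -0.08] w 0.0869 g 0.0 q [-0.21  0.69  0.36  1.47 -1.09  1.66  0.73]
4 pos [[-0.007, -0.002, 0.113], [-0.007, -0.002, 0.113], [-0.007, -0.002, 0.113], [-0.007, -0.002, 0.113]] rot [0.0, 0.0, 0.0]
```

Call:
play_rows:
  claw: [0, 0, 0, 0, 0, 0, 0, 0]
  delta_pos:
    - [-0.007, -0.002, 0.113]
    - [-0.007, -0.002, 0.113]
    - [-0.007, -0.002, 0.113]
    - [-0.007, -0.002, 0.113]
    - [0, 0, 0]
    - [0, 0, 0]
    - [0, 0, 0]
    - [0, 0, 0]
  delta_rot:
    - [0, 0, 0]
    - [0, 0, 0]
    - [0, 0, 0]
    - [0, 0, 0]
    - [0, 0, 0]
    - [0, 0, 0]
    - [0, 0, 0]
    - [0, 0, 0]

```text
time: 3.65
ee_pos: [0.5702, 0.3015, 0.0994]
eef_rot: [0.518, 0.707, 0.285, -0.388]
ft_force: [0.5, -0.4, -0.2]
width: 0.0872
grip_force: 0.0
```

Call:
play_rows:
  claw: [1, 1, 1, 1, 1, 1, 1, 1]
  delta_pos:
    - [0, 0, 0]
    - [0, 0, 0]
    - [0, 0, 0]
    - [0, 0, 0]
    - [0, 0, 0]
    - [0, 0, 0]
    - [0, 0, 0]
    - [0, 0, 0]
  delta_rot:
    - [0, 0, 0]
    - [0, 0, 0]
    - [0, 0, 0]
    - [0, 0, 0]
    - [0, 0, 0]
    - [0, 0, 0]
    - [0, 0, 0]
    - [0, 0, 0]
  squeeze: 30

```text
time: 4.45
ee_pos: [0.5693, 0.3027, 0.0987]
eef_rot: [0.517, 0.707, 0.284, -0.389]
ft_force: [0.4, -0.5, 0.1]
width: 0.031
grip_force: 23.9
```

```bash
python3 - <<'E'
from h import *
st()
E
```

```text
t 4.45 p [0.5693 0.3027 0.0987] xax [-0.163  0.51   0.844] z [-0.256  0.805 -0.536] F [ 0.35 -0.46  0.1 ] w 0.031 g 23.91 q [-0.29  0.7   0.32  1.57 -1.14  1.52  0.77]
```

```bash
python3 - <<'E'
from h import *
snap('wrist','w1');snap('scene','s1');st()
a=cv2.imread('pics/w1.png')[100:330,200:520];b=cv2.imread('pics/s1.png')[120:240,290:457]
cv2.imwrite('pics/z1.png',np.vstack([cv2.resize(a,(780,300)),cv2.resize(b,(417*1,300))[:, :].copy() if 0 else cv2.copyMakeBorder(cv2.resize(b,(417,300)),0,0,0,363,0)]))
E
```

```text
t 4.55 p [0.5693 0.3026 0.0986] xax [-0.162  0.511  0.844] z [-0.256  0.805 -0.536] F [ 0.76  0.82 -1.18] w 0.0305 g 26.4 q [-0.29  0.7   0.32  1.57 -1.14  1.52  0.77]
```

View pics/z1.png

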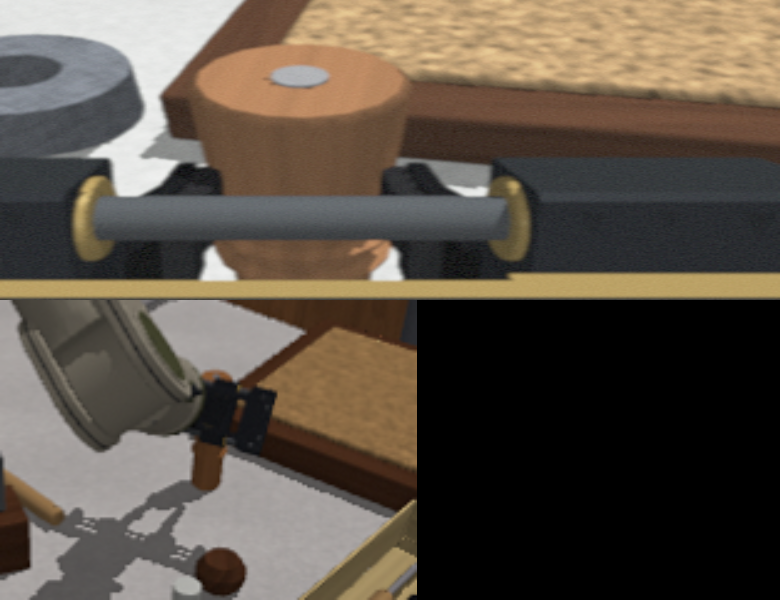

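The leg is held between the pads, its top at about (323,159) in the wrist image. Next I lift and plan the transport.

```bash
cat > place.py <<'E'
from h import *
Rc=R.from_quat([.5172,.7072,.2843,-.3887]);y=Rc.apply([0,1,0]);d=np.array([np.cos(np.radians(101.4)),np.sin(np.radians(101.4)),0])
best=None
Rp=R.from_rotvec(-y*np.pi/2)*Rc
lz=(Rp*Rc.inv()).apply([0,0,1]); dy=np.arctan2(d[1],d[0])-np.arctan2(lz[1],lz[0]); dy=(dy+np.pi)%(2*np.pi)-np.pi
Rp=R.from_euler('z',dy)*Rp; lz=(Rp*Rc.inv()).apply([0,0,1]); tp=Rp.apply([0,0,1])
seat=np.array([.5438,-.2567,.065]); P=seat+.0287*lz+.0187*tp
E
python3 - <<'E'
from place import *
print(np.degrees(dy),lz,tp,P)
p1=[.5693,.3026,.25];a=rows(p1,Rc,R0=Rc)
b=rows(P+[0,0,.13],Rp,p0=p1,R0=Rc)
E
```

```text
-6.237601696204106 [-1.97657340e-01  9.80271175e-01  1.81983695e-09] [ 0.10599396 -0.52537356 -0.84424398] [ 0.54010932 -0.2383907   0.04921264]
4 pos [[0.16, -0.0, -0.101], [0.16, -0.0, -0.101], [0.16, -0.0, -0.101], [0.16, -0.0, -0.101]] rot [0.0, 0.0, 0.0]
13 pos [[-0.127, -0.074, -0.15], [-0.145, -0.072, -0.134], [-0.161, -0.071, -0.115], [-0.174, -0.069, -0.095], [-0.185, -0.067, -0.074], [-0.193, -0.065, -0.051], [-0.199, -0.063, -0.027], [-0.201, -0.061, -0.003], [-0.2, -0.06, 0.021], [-0.197, -0.058, 0.045], [-0.191, -0.056, 0.068], [-0.182, -0.055, 0.09], [-0.17, -0.053, 0.112]] rot [-0.0006, -0.0384, 0.0029]
```

Call:
play_rows:
  claw: [1, 1, 1, 1]
  delta_pos:
    - [0.084, 0, -0.054]
    - [0.127, 0, -0.08]
    - [0.169, 0, -0.107]
    - [0.169, 0, -0.107]
  delta_rot:
    - [0, 0, 0]
    - [0, 0, 0]
    - [0, 0, 0]
    - [0, 0, 0]

```text
time: 4.95
ee_pos: [0.569, 0.3024, 0.2311]
eef_rot: [0.517, 0.707, 0.284, -0.389]
ft_force: [1.5, 0.7, -1.2]
width: 0.0304
grip_force: 26.4
```

```bash
python3 - <<'E'
from place import *
s=r.read_state()
m=[.56,.10,.28];from scipy.spatial.transform import Slerp
Rh=Slerp([0,1],R.concatenate([Rc,Rp]))(.5)
a=rows(m,Rh,n=7); b=rows(P+[0,0,.13],Rp,p0=m,R0=Rh,n=8)
E
```

```text
7 pos [[-0.043, -0.05, -0.133], [-0.058, -0.049, -0.128], [-0.073, -0.048, -0.12], [-0.086, -0.048, -0.112], [-0.098, -0.047, -0.101], [-0.11, -0.046, -0.09], [-0.119, -0.044, -0.077]] rot [-0.0006, -0.0357, 0.0027]
8 pos [[-0.211, -0.064, 0.019], [-0.208, -0.062, 0.039], [-0.204, -0.061, 0.06], [-0.198, -0.059, 0.079], [-0.189, -0.058, 0.098], [-0.179, -0.057, 0.116], [-0.167, -0.056, 0.133], [-0.154, -0.055, 0.149]] rot [-0.0005, -0.0312, 0.0023]
```

Call:
play_rows:
  claw: [1, 1, 1, 1, 1, 1, 1]
  delta_pos:
    - [-0.043, -0.05, -0.133]
    - [-0.058, -0.049, -0.128]
    - [-0.073, -0.048, -0.12]
    - [-0.086, -0.048, -0.112]
    - [-0.098, -0.047, -0.101]
    - [-0.11, -0.046, -0.09]
    - [-0.119, -0.044, -0.077]
  delta_rot:
    - [-0.0006, -0.0357, 0.0027]
    - [-0.0006, -0.0357, 0.0027]
    - [-0.0006, -0.0357, 0.0027]
    - [-0.0006, -0.0357, 0.0027]
    - [-0.0006, -0.0357, 0.0027]
    - [-0.0006, -0.0357, 0.0027]
    - [-0.0006, -0.0357, 0.0027]

```text
time: 5.65
ee_pos: [0.5602, 0.0987, 0.28]
eef_rot: [0.61, 0.785, 0.058, -0.091]
ft_force: [-0.3, 0.5, -2.1]
width: 0.0302
grip_force: 26.3
```

Call:
play_rows:
  claw: [1, 1, 1, 1, 1, 1, 1, 1]
  delta_pos:
    - [-0.211, -0.064, 0.019]
    - [-0.208, -0.062, 0.039]
    - [-0.204, -0.061, 0.06]
    - [-0.198, -0.059, 0.079]
    - [-0.189, -0.058, 0.098]
    - [-0.179, -0.057, 0.116]
    - [-0.167, -0.056, 0.133]
    - [-0.154, -0.055, 0.149]
  delta_rot:
    - [-0.0005, -0.0312, 0.0023]
    - [-0.0005, -0.0312, 0.0023]
    - [-0.0005, -0.0312, 0.0023]
    - [-0.0005, -0.0312, 0.0023]
    - [-0.0005, -0.0312, 0.0023]
    - [-0.0005, -0.0312, 0.0023]
    - [-0.0005, -0.0312, 0.0023]
    - [-0.0005, -0.0312, 0.0023]

```text
time: 6.45
ee_pos: [0.5405, -0.2391, 0.1779]
eef_rot: [0.608, 0.743, -0.176, 0.218]
ft_force: [0.8, 0.3, -0.2]
width: 0.0007
grip_force: 0.0
```

```bash
python3 - <<'E'
from place import *
st();print(P+[0,0,.13],tp)
rows(P+[0,0,.06],Rp,mm=.03)
E
```

```text
t 6.45 p [ 0.5405 -0.2391  0.1779] xax [-0.165  0.827 -0.538] z [ 0.109 -0.527 -0.843] F [ 0.76  0.32 -0.21] w 0.0007 g 0.0 q [-0.62  0.11  0.64  1.91  0.56  1.08 -0.04]
[ 0.54010932 -0.2383907   0.17921264] [ 0.10599396 -0.52537356 -0.84424398]
3 pos [[0.063, -0.001, 0.096], [0.063, -0.001, 0.096], [0.063, -0.001, 0.096]] rot [0.0003, 0.0002, -0.0002]
```

The leg was dropped on the way. I need to see where it went.

```bash
python3 - <<'E'
from h import *
snap('scene','s2');snap('top','t2')
a=cv2.imread('pics/s2.png')[100:350,140:440];b=cv2.imread('pics/t2.png')[60:340,180:480]
cv2.imwrite('pics/z2.png',np.hstack([cv2.resize(a,(400,333)),cv2.resize(b,(400,373))[:333]]))
E
```

```text
(no output)
```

View pics/z2.png

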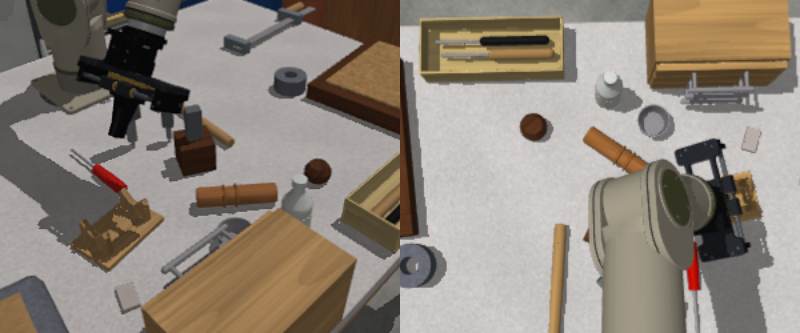

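The leg has fallen onto its side near top-view (325,165), and the bystanders look undisturbed. I'll check why the grip was poor, move the arm aside and look again.

```bash
python3 - <<'E'
from place import *
print(proj('w1',[[.5735,.2885,.16]]))
a=rows([.45,-.40,.30],pose(90,0))
E
```

```text
[[323.01174054 157.24125856]]
5 pos [[-0.184, -0.116, -0.03], [-0.184, -0.11, -0.05], [-0.181, -0.104, -0.069], [-0.176, -0.098, -0.089], [-0.169, -0.092, -0.107]] rot [0.0033, 0.036, 0.0121]
```

Call:
play_rows:
  claw: [0, 0, 0, 0, 0]
  delta_pos:
    - [-0.184, -0.116, -0.03]
    - [-0.184, -0.11, -0.05]
    - [-0.181, -0.104, -0.069]
    - [-0.176, -0.098, -0.089]
    - [-0.169, -0.092, -0.107]
  delta_rot:
    - [0.0033, 0.036, 0.0121]
    - [0.0033, 0.036, 0.0121]
    - [0.0033, 0.036, 0.0121]
    - [0.0033, 0.036, 0.0121]
    - [0.0033, 0.036, 0.0121]

```text
time: 7.05
ee_pos: [0.456, -0.3949, 0.3031]
eef_rot: [0.704, 0.71, 0.001, 0.006]
ft_force: [-0.9, -0.5, 1.2]
width: 0.0326
grip_force: 0.0
```

```bash
python3 - <<'E'
from h import *
snap('top','t3');snap('scene','s3')
a=cv2.imread('pics/t3.png');b=cv2.imread('pics/s3.png')
c=cv2.resize(a[120:240,260:420],(800,600),interpolation=cv2.INTER_CUBIC)
c[400:600,0:320]=cv2.resize(b[180:280,230:390],(320,200))
cv2.imwrite('pics/z3.png',c)
# bystander change check
d=cv2.absdiff(a,cv2.imread('pics/t0.png')).max(2)>60
n,_,S,_=cv2.connectedComponentsWithStats(d.astype('uint8'));print([s.tolist() for s in S[1:] if s[4]>25]);st()
E
```

```text
[[320, 152, 58, 43, 912], [524, 184, 53, 29, 828], [206, 191, 53, 26, 795], [389, 191, 251, 209, 18817], [119, 341, 40, 32, 563], [176, 350, 201, 50, 5286], [0, 359, 12, 7, 35], [0, 367, 91, 33, 1915], [28, 366, 19, 9, 81]]
t 7.15 p [ 0.4494 -0.4039  0.3025] xax [ 0.01   1.    -0.012] z [ 0.004 -0.012 -1.   ] F [-1.37 -0.16 -1.28] w 0.0402 g 0.0 q [-0.04  0.32  0.91  1.38 -0.24  1.55  0.84]
```

View pics/z3.png

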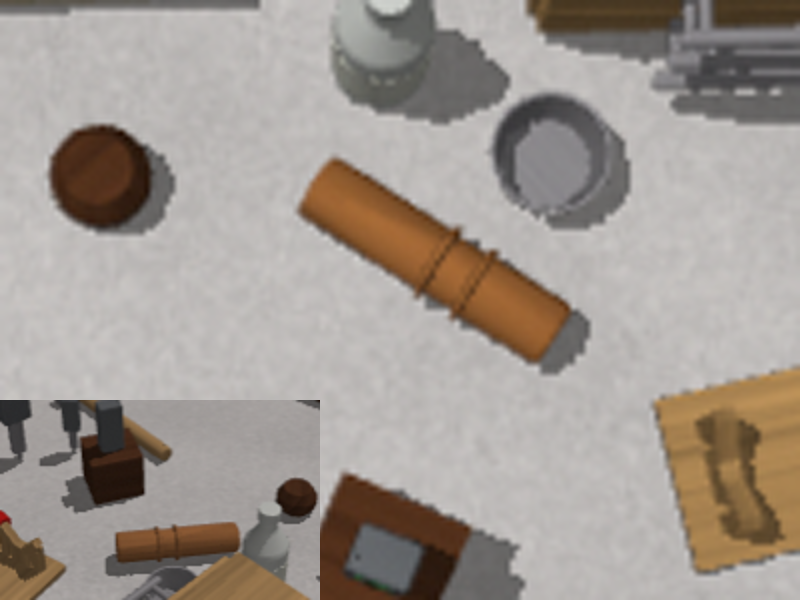

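Leg lies from z-end top-view pixel (323.6,157) to origin end (371,187), clear of the tin, glue and stand. I'll plan a vertical grasp about 95 mm from the origin end.

```bash
python3 - <<'E'
from h import *
A=at('t3',[318/5+260,185/5+120],.0235);B=at('t3',[555/5+260,335/5+120],.0235)
u=(A-B)/np.linalg.norm(A-B);yaw=np.degrees(np.arctan2(u[1],u[0]))
print(A,B,np.linalg.norm(A-B),yaw)
M=(A+B)/2;G=M+u*.015;print('mid',M,'grasp',G)
b3=at('t3',[438/5+260,262/5+120],.0235);b4=at('t3',[475/5+260,285/5+120],.0235);print('beads from B',np.linalg.norm(b3-B),np.linalg.norm(b4-B))
a=rows([G[0],G[1],.20],pose(yaw,0));
rows([G[0],G[1],.03],pose(yaw,0),p0=a[0],R0=a[1])
st()
E
```

```text
[0.70204813 0.01329465 0.0235    ] [ 0.61371049 -0.11727559  0.0235    ] 0.15764557078942903 55.91958119158013
mid [ 0.65787931 -0.05199047  0.0235    ] grasp [ 0.66628465 -0.0395667   0.0235    ]
beads from B 0.07717145521975367 0.05272228249808153
10 pos [[0.184, 0.106, 0.05], [0.19, 0.096, 0.05], [0.195, 0.084, 0.05], [0.199, 0.073, 0.05], [0.203, 0.061, 0.05], [0.206, 0.049, 0.05], [0.209, 0.037, 0.05], [0.211, 0.025, 0.051], [0.212, 0.012, 0.051], [0.212, 0.0, 0.051]] rot [0.0002, 0.0003, 0.0186]
4 pos [[0.0, 0.0, 0.212], [0.0, 0.0, 0.212], [0.0, 0.0, 0.212], [0.0, 0.0, 0.212]] rot [0.0, 0.0, 0.0]
t 7.15 p [ 0.4494 -0.4039  0.3025] xax [ 0.01   1.    -0.012] z [ 0.004 -0.012 -1.   ] F [-1.37 -0.16 -1.28] w 0.0402 g 0.0 q [-0.04  0.32  0.91  1.38 -0.24  1.55  0.84]
```

Call:
play_rows:
  claw: [0.2, 0.2, 0.2, 0.2, 0.2]
  delta_pos:
    - [0.184, 0.106, 0.03]
    - [0.19, 0.096, 0.03]
    - [0.195, 0.084, 0.03]
    - [0.199, 0.073, 0.03]
    - [0.203, 0.061, 0.03]
  delta_rot:
    - [0, 0, 0.0186]
    - [0, 0, 0.0186]
    - [0, 0, 0.0186]
    - [0, 0, 0.0186]
    - [0, 0, 0.0186]

```text
time: 7.65
ee_pos: [0.5615, -0.2074, 0.2682]
eef_rot: [0.801, 0.599, -0.001, 0.005]
ft_force: [0.2, 0.2, -0.0]
width: 0.0688
grip_force: 0.0
```

Call:
play_rows:
  claw: [0.2, 0.2, 0.2, 0.2, 0.2, 0.2]
  delta_pos:
    - [0.206, 0.049, 0.05]
    - [0.209, 0.037, 0.05]
    - [0.211, 0.025, 0.051]
    - [0.212, 0.012, 0.051]
    - [0.212, 0, 0.051]
    - [0, 0, 0]
  delta_rot:
    - [0, 0, 0.0186]
    - [0, 0, 0.0186]
    - [0, 0, 0.0186]
    - [0, 0, 0.0186]
    - [0, 0, 0.0186]
    - [0, 0, 0]

```text
time: 8.25
ee_pos: [0.6671, -0.0166, 0.2129]
eef_rot: [0.877, 0.481, -0.001, 0.003]
ft_force: [-0.7, 0.5, 0.9]
width: 0.0695
grip_force: 0.0
```

```bash
python3 - <<'E'
from h import *
st();snap('wrist','w4')
A=np.array([.702,.0133,.0235]);B=np.array([.6137,-.1173,.0235]);u=(A-B)/np.linalg.norm(A-B);n=np.array([-u[1],u[0],0])
c=cv2.imread('pics/w4.png')
for k in(.054,.078,.16):
  q=proj('w4',[B+u*k+n*.02,B+u*k-n*.02]).round().astype(int);cv2.line(c,q[0].tolist(),q[1].tolist(),(0,255,0),1)
q=proj('w4',[B,A]).round().astype(int);cv2.line(c,q[0].tolist(),q[1].tolist(),(255,0,0),1)
cv2.imwrite('pics/w4b.png',c)
rows([.6663,-.0396,.03],pose(55.9,0))
E
```

```text
t 8.25 p [ 0.6671 -0.0166  0.2129] xax [ 0.538  0.843 -0.005] z [ 0.    -0.006 -1.   ] F [-0.74  0.54  0.89] w 0.0695 g 0.0 q [-0.59  0.51  0.81  1.34 -0.36  1.45 -0.37]
5 pos [[-0.015, 0.009, 0.184], [-0.015, 0.009, 0.184], [-0.015, 0.01, 0.184], [-0.015, 0.01, 0.184], [-0.015, 0.01, 0.184]] rot [0.0003, 0.0004, 0.0016]
```

View pics/w4b.png

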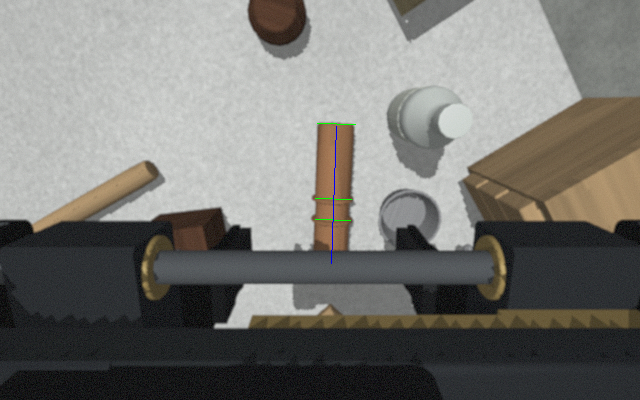

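The overlay of the predicted leg and beads matches within about 2 px, so I descend.

Call:
play_rows:
  claw: [0.2, 0.2, 0.2, 0.2, 0.2, 0.2, 0.2]
  delta_pos:
    - [-0.023, 0.01, 0.184]
    - [-0.023, 0.01, 0.184]
    - [-0.023, 0.01, 0.184]
    - [-0.023, 0.01, 0.184]
    - [-0.015, 0.01, 0.15]
    - [-0.006, 0, 0.05]
    - [0, 0, 0]
  delta_rot:
    - [0, 0, 0.002]
    - [0, 0, 0.002]
    - [0, 0, 0.002]
    - [0, 0, 0.002]
    - [0, 0, 0]
    - [0, 0, 0]
    - [0, 0, 0]

```text
time: 9.0
ee_pos: [0.6611, -0.0527, 0.0276]
eef_rot: [0.885, 0.465, -0.002, 0.004]
ft_force: [-0.3, -1.0, 1.3]
width: 0.0693
grip_force: 0.0
```

```bash
python3 - <<'E'
from h import *
st();rows([.6663,-.0396,.005],pose(55.9,0))
E
```

```text
t 9.0 p [ 0.6611 -0.0527  0.0276] xax [ 0.567  0.824 -0.007] z [ 0.001 -0.01  -1.   ] F [-0.34 -0.98  1.3 ] w 0.0693 g 0.0 q [-0.52  0.65  0.74  1.56 -0.46  1.12 -0.28]
1 pos [[0.07, -0.016, 0.113]] rot [0.0019, 0.0024, -0.0023]
```

Call:
play_rows:
  claw: [0.2, 0.2, 0.2, 0.2, 0.2]
  delta_pos:
    - [0.07, -0.016, 0]
    - [0, 0, 0.04]
    - [0, 0, 0.04]
    - [0, 0, 0.033]
    - [0, 0, 0]
  delta_rot:
    - [0.002, 0.002, -0.002]
    - [0, 0, 0]
    - [0, 0, 0]
    - [0, 0, 0]
    - [0, 0, 0]

```text
time: 9.5
ee_pos: [0.666, -0.0392, 0.0035]
eef_rot: [0.883, 0.468, -0.001, 0.0]
ft_force: [0.3, 0.7, 1.1]
width: 0.0697
grip_force: 0.0
```

Call:
play_rows:
  claw: [0.4, 0.6, 0.8, 1, 1, 1, 1, 1]
  delta_pos:
    - [0, 0, 0]
    - [0, 0, 0]
    - [0, 0, 0]
    - [0, 0, 0]
    - [0, 0, 0]
    - [0, 0, 0]
    - [0, 0, 0]
    - [0, 0, 0]
  delta_rot:
    - [0, 0, 0]
    - [0, 0, 0]
    - [0, 0, 0]
    - [0, 0, 0]
    - [0, 0, 0]
    - [0, 0, 0]
    - [0, 0, 0]
    - [0, 0, 0]
  squeeze: 30

```text
time: 10.3
ee_pos: [0.669, -0.0398, 0.0073]
eef_rot: [0.883, 0.468, 0.002, 0.002]
ft_force: [-1.2, -0.7, 25.2]
width: 0.014
grip_force: 18.0
```

```bash
python3 - <<'E'
from h import *
st()
E
```

```text
t 10.3 p [ 0.669  -0.0398  0.0073] xax [0.561 0.828 0.001] z [ 0.004 -0.002 -1.   ] F [-1.19 -0.74 25.17] w 0.014 g 18.01 q [-0.52  0.68  0.72  1.55 -0.48  1.09 -0.27]
```

Call:
play_rows:
  claw: [0.2, 0.2, 0.2, 0.2, 0.2, 0.2]
  delta_pos:
    - [0, 0, 0]
    - [0, 0, 0]
    - [0, 0, 0]
    - [0, 0, -0.03]
    - [0, 0, -0.02]
    - [0, 0, 0]
  delta_rot:
    - [0, 0, 0]
    - [0, 0, 0]
    - [0, 0, 0]
    - [0, 0, 0]
    - [0, 0, 0]
    - [0, 0, 0]

```text
time: 10.9
ee_pos: [0.6672, -0.0393, 0.0155]
eef_rot: [0.883, 0.469, 0.0, 0.001]
ft_force: [0.5, -1.0, 0.0]
width: 0.0543
grip_force: 0.0
```

Call:
play_rows:
  claw: [0.3, 0.35, 0.4, 0.45, 0.5]
  delta_pos:
    - [0, 0, 0]
    - [0, 0, 0]
    - [0, 0, 0]
    - [0, 0, 0]
    - [0, 0, 0]
  delta_rot:
    - [0, 0, 0]
    - [0, 0, 0]
    - [0, 0, 0]
    - [0, 0, 0]
    - [0, 0, 0]
  squeeze: 30

```text
time: 11.4
ee_pos: [0.6668, -0.0391, 0.0146]
eef_rot: [0.883, 0.469, -0.0, 0.001]
ft_force: [0.1, 1.0, 0.1]
width: 0.0469
grip_force: 0.0
```

```bash
python3 - <<'E'
from h import *
st(); snap('wrist','w5')
c=cv2.imread('pics/w5.png');cv2.imwrite('pics/w5c.png',cv2.resize(c[100:330,160:480],(800,575)))
E
```

```text
t 11.4 p [ 0.6668 -0.0391  0.0146] xax [ 0.561  0.828 -0.001] z [-0.    -0.001 -1.   ] F [0.1  1.01 0.14] w 0.0469 g 0.0 q [-0.52  0.67  0.73  1.55 -0.48  1.11 -0.28]
```

View pics/w5c.png

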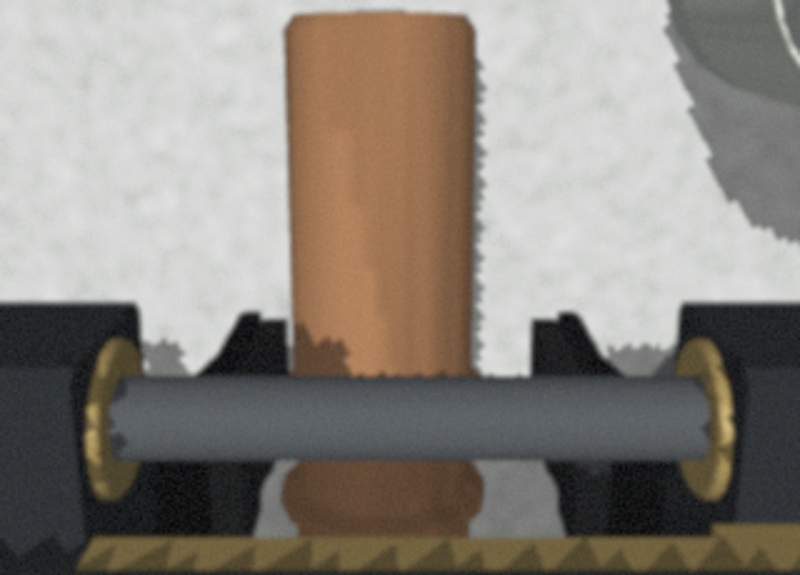

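The leg sits between the fingers at crop x 290–475, clear of the bead and off-centre by several mm. I close gently at this shallower depth to compare the width.

Call:
play_rows:
  claw: [0.55, 0.6, 0.65, 0.7, 0.75, 0.8]
  delta_pos:
    - [0, 0, 0]
    - [0, 0, 0]
    - [0, 0, 0]
    - [0, 0, 0]
    - [0, 0, 0]
    - [0, 0, 0]
  delta_rot:
    - [0, 0, 0]
    - [0, 0, 0]
    - [0, 0, 0]
    - [0, 0, 0]
    - [0, 0, 0]
    - [0, 0, 0]
  squeeze: 12

```text
time: 12.05
ee_pos: [0.6668, -0.0391, 0.0147]
eef_rot: [0.883, 0.469, -0.0, 0.001]
ft_force: [0.5, 0.1, 0.4]
width: 0.0211
grip_force: 0.0
```

Call:
play_rows:
  claw: [0.8, 0.8, 0.8, 0.8]
  delta_pos:
    - [0, 0, 0]
    - [0, 0, 0]
    - [0, 0, 0]
    - [0, 0, 0]
  delta_rot:
    - [0, 0, 0]
    - [0, 0, 0]
    - [0, 0, 0]
    - [0, 0, 0]
  squeeze: 30

```text
time: 12.45
ee_pos: [0.6668, -0.0391, 0.0147]
eef_rot: [0.883, 0.469, -0.0, 0.001]
ft_force: [-0.1, 0.3, 0.1]
width: 0.0177
grip_force: 0.0
```

Call:
play_rows:
  claw: [0.2, 0.2, 0.2, 0.2, 0.2, 0.2]
  delta_pos:
    - [0, -0.02, -0.1]
    - [0, 0, 0]
    - [0, 0, 0]
    - [0, 0, 0]
    - [0, 0, 0.1]
    - [0, 0, 0]
  delta_rot:
    - [0, 0, 0]
    - [0, 0, 0]
    - [0, 0, 0]
    - [0, 0, 0]
    - [0, 0, 0]
    - [0, 0, 0]

```text
time: 13.05
ee_pos: [0.6617, -0.0365, 0.0123]
eef_rot: [0.883, 0.469, -0.002, -0.0]
ft_force: [-0.3, 0.5, -0.7]
width: 0.0576
grip_force: 0.0
```

```bash
python3 - <<'E'
from h import *
st(); snap('wrist','w6')
z=np.load('pics/w6.npz');print(z['K'].round(1).tolist(),z['T'][:3,3])
def edges(f,row):
    c=cv2.cvtColor(cv2.imread(f'pics/{f}.png'),cv2.COLOR_BGR2HSV)[row];m=(c[:,1]>90)&(c[:,0]<20)
    i=np.where(m)[0];return i.min(),i.max(),len(i)
for f in('w5','w6'):
    print([edges(f,y) for y in(130,160,190,215,240)])
E
```

```text
t 13.05 p [ 0.6617 -0.0365  0.0123] xax [ 0.561  0.828 -0.003] z [-0.004 -0.001 -1.   ] F [-0.31  0.51 -0.7 ] w 0.0576 g 0.0 q [-0.53  0.67  0.73  1.56 -0.48  1.1  -0.28]
[[356.6, 0.0, 323.3], [0.0, 356.6, 194.8], [0.0, 0.0, 1.0]] [0.69951362 0.01956212 0.20559514]
[(np.int64(275), np.int64(348), 74), (np.int64(276), np.int64(636), 79), (np.int64(277), np.int64(637), 98), (np.int64(278), np.int64(639), 94), (np.int64(18), np.int64(610), 79)]
[(np.int64(286), np.int64(359), 74), (np.int64(286), np.int64(359), 74), (np.int64(287), np.int64(639), 92), (np.int64(288), np.int64(638), 91), (np.int64(186), np.int64(631), 76)]
```

Leg now centred at column 322. I step down carefully and watch the force, since the fingertips appear to sit about 30 mm short of the reported TCP.

Call:
play_rows:
  claw: [0.2, 0.2, 0.2, 0.2]
  delta_pos:
    - [0, 0, 0.03]
    - [0, 0, 0.03]
    - [0, 0, 0.01]
    - [0, 0, 0]
  delta_rot:
    - [0, 0, 0]
    - [0, 0, 0]
    - [0, 0, 0]
    - [0, 0, 0]

```text
time: 13.5
ee_pos: [0.6633, -0.0369, 0.0004]
eef_rot: [0.883, 0.469, -0.001, 0.001]
ft_force: [0.1, 0.8, 0.7]
width: 0.0694
grip_force: 0.0
```

Call:
play_rows:
  claw: [0.2, 0.2]
  delta_pos:
    - [0, 0, 0.02]
    - [0, 0, 0]
  delta_rot:
    - [0, 0, 0]
    - [0, 0, 0]

```text
time: 13.7
ee_pos: [0.6633, -0.0369, -0.0037]
eef_rot: [0.883, 0.469, -0.001, 0.001]
ft_force: [-0.1, -0.9, -0.4]
width: 0.0696
grip_force: 0.0
```

Call:
play_rows:
  claw: [0.2, 0.2, 0.2]
  delta_pos:
    - [0, 0, 0.03]
    - [0, 0, 0.03]
    - [0, 0, 0]
  delta_rot:
    - [0, 0, 0]
    - [0, 0, 0]
    - [0, 0, 0]

```text
time: 14.0
ee_pos: [0.6628, -0.0368, -0.0165]
eef_rot: [0.883, 0.469, -0.001, 0.0]
ft_force: [-1.0, -0.4, 0.4]
width: 0.0696
grip_force: 0.0
```

Call:
play_rows:
  claw: [0.2, 0.2]
  delta_pos:
    - [0, 0, 0.02]
    - [0, 0, 0]
  delta_rot:
    - [0, 0, 0]
    - [0, 0, 0]

```text
time: 14.2
ee_pos: [0.6632, -0.0369, -0.0198]
eef_rot: [0.883, 0.469, -0.001, 0.0]
ft_force: [0.1, 0.3, -0.4]
width: 0.0694
grip_force: 0.0
```

Call:
play_rows:
  claw: [0.2, 0.2]
  delta_pos:
    - [0, 0, 0.015]
    - [0, 0, 0]
  delta_rot:
    - [0, 0, 0]
    - [0, 0, 0]

```text
time: 14.4
ee_pos: [0.6633, -0.0369, -0.0226]
eef_rot: [0.883, 0.469, -0.001, 0.001]
ft_force: [0.1, -0.3, 0.3]
width: 0.0696
grip_force: 0.0
```

Call:
play_rows:
  claw: [0.4, 0.6, 0.8, 1, 1, 1, 1]
  delta_pos:
    - [0, 0, 0]
    - [0, 0, 0]
    - [0, 0, 0]
    - [0, 0, 0]
    - [0, 0, 0]
    - [0, 0, 0]
    - [0, 0, 0]
  delta_rot:
    - [0, 0, 0]
    - [0, 0, 0]
    - [0, 0, 0]
    - [0, 0, 0]
    - [0, 0, 0]
    - [0, 0, 0]
    - [0, 0, 0]
  squeeze: 35

```text
time: 15.1
ee_pos: [0.6635, -0.0369, -0.0223]
eef_rot: [0.883, 0.469, -0.0, 0.001]
ft_force: [0.3, -0.1, 0.3]
width: 0.0391
grip_force: 35.0
```

Width 39 mm at 35 N is a true grip. The leg axis sits about 46 mm behind the reported TCP, so I'll use that from now on.

```bash
python3 - <<'E'
from h import *
A=np.array([.702,.0133,.0235])
for f in('w5','w6'):
    c=cv2.cvtColor(cv2.imread(f'pics/{f}.png'),cv2.COLOR_BGR2HSV)[:,:,1]
    col=c[60:140,322].astype(int); print(f,'end row',60+np.argmax(np.diff(col)>25),[int(v) for v in col[::4]])
    u=np.array([.56,.828,0])
    print([ (k,proj(f,[A+u*k])[0].round(1).tolist(),proj(f,[A+u*k+[0,0,.02]])[0].round(1).tolist()) for k in (-.006,0,.006)])
st()
d=np.array([np.cos(np.radians(101.4)),np.sin(np.radians(101.4)),0]);seat=np.array([.5438,-.2567,0])
P=seat+.0145*d; print(P)
a=rows([.6635,-.0369,.12],pose(55.9,0)); b=rows(P+[0,0,.12],pose(101.4,0),p0=a[0],R0=a[1],mm=.035)
E
```

```text
w5 end row 103 [2, 0, 4, 1, 2, 5, 2, 4, 2, 1, 6, 34, 120, 124, 122, 122, 121, 119, 119, 124]
[(-0.006, [324.2, 124.2], [324.3, 126.6]), (0, [324.2, 112.1], [324.3, 113.1]), (0.006, [324.2, 99.8], [324.3, 99.3])]
w6 end row 102 [2, 3, 3, 2, 1, 2, 4, 4, 2, 2, 4, 108, 127, 122, 123, 123, 122, 121, 127, 123]
[(-0.006, [335.5, 123.2], [336.8, 125.7]), (0, [335.5, 110.9], [336.9, 111.9]), (0.006, [335.6, 98.4], [337.0, 97.9])]
t 15.1 p [ 0.6635 -0.0369 -0.0223] xax [ 0.561  0.828 -0.001] z [-0.    -0.001 -1.   ] F [ 0.27 -0.13  0.29] w 0.0391 g 34.96 q [-0.51  0.71  0.7   1.58 -0.5   1.04 -0.26]
[ 0.54093397 -0.24248607  0.        ]
4 pos [[-0.0, 0.0, -0.178], [-0.0, 0.0, -0.178], [-0.0, 0.0, -0.178], [-0.0, 0.0, -0.178]] rot [0.0001, 0.0001, -0.0]
7 pos [[-0.171, 0.01, 0.0], [-0.171, -0.01, 0.0], [-0.169, -0.029, 0.0], [-0.164, -0.048, 0.0], [-0.158, -0.066, 0.0], [-0.149, -0.083, 0.0], [-0.139, -0.1, 0.0]] rot [0.0, 0.0, -0.0361]
```

Call:
play_rows:
  claw: [1, 1, 1, 1, 1]
  delta_pos:
    - [0, 0, -0.09]
    - [0, 0, -0.16]
    - [0, 0, -0.178]
    - [0, 0, -0.178]
    - [0, 0, -0.1]
  delta_rot:
    - [0, 0, 0]
    - [0, 0, 0]
    - [0, 0, 0]
    - [0, 0, 0]
    - [0, 0, 0]

```text
time: 15.6
ee_pos: [0.6646, -0.0373, 0.1235]
eef_rot: [0.884, 0.468, 0.001, 0.002]
ft_force: [0.2, 0.4, -1.4]
width: 0.0393
grip_force: 35.0
```

Call:
play_rows:
  claw: [1, 1, 1, 1, 1, 1, 1, 1]
  delta_pos:
    - [-0.171, 0.01, 0]
    - [-0.171, -0.01, 0]
    - [-0.169, -0.029, 0]
    - [-0.164, -0.048, 0]
    - [-0.158, -0.066, 0]
    - [-0.149, -0.083, 0]
    - [-0.139, -0.1, 0]
    - [0, 0, 0]
  delta_rot:
    - [0, 0, -0.036]
    - [0, 0, -0.036]
    - [0, 0, -0.036]
    - [0, 0, -0.036]
    - [0, 0, -0.036]
    - [0, 0, -0.036]
    - [0, 0, -0.036]
    - [0, 0, 0]

```text
time: 16.4
ee_pos: [0.537, -0.2483, 0.121]
eef_rot: [0.636, 0.772, -0.001, 0.001]
ft_force: [0.2, -0.3, -0.8]
width: 0.0395
grip_force: 35.0
```

```bash
python3 - <<'E'
from h import *
st(); a=rows([.5417,-.2464,.06],pose(101.4,0)); rows([.5417,-.2464,.025],pose(101.4,0),p0=a[0],R0=a[1],mm=.01)
E
```

```text
t 16.4 p [ 0.537  -0.2483  0.121 ] xax [-0.191  0.982 -0.003] z [ 0.    -0.003 -1.   ] F [ 0.16 -0.35 -0.78] w 0.0395 g 34.96 q [-0.23  0.36  0.73  1.68 -0.25  1.2   0.75]
2 pos [[0.003, 0.012, 0.152], [0.003, 0.012, 0.152]] rot [-0.0, 0.0006, -0.0011]
4 pos [[0.0, 0.0, 0.044], [0.0, 0.0, 0.044], [0.0, 0.0, 0.044], [0.0, 0.0, 0.044]] rot [0.0, 0.0, 0.0]
```

Call:
play_rows:
  claw: [1, 1, 1, 1, 1, 1]
  delta_pos:
    - [0.003, 0.012, 0.152]
    - [0.003, 0.012, 0.152]
    - [0, 0, 0.044]
    - [0, 0, 0.044]
    - [0, 0, 0.044]
    - [0, 0, 0]
  delta_rot:
    - [0, 0, -0.001]
    - [0, 0, -0.001]
    - [0, 0, 0]
    - [0, 0, 0]
    - [0, 0, 0]
    - [0, 0, 0]

```text
time: 17.0
ee_pos: [0.5448, -0.2403, 0.0319]
eef_rot: [0.632, 0.775, -0.001, 0.0]
ft_force: [-0.6, 0.2, -0.7]
width: 0.0394
grip_force: 35.0
```

Call:
play_rows:
  claw: [1, 1, 1]
  delta_pos:
    - [0, 0, 0.03]
    - [0, 0, 0.025]
    - [0, 0, 0]
  delta_rot:
    - [0, 0, 0]
    - [0, 0, 0]
    - [0, 0, 0]

```text
time: 17.3
ee_pos: [0.5442, -0.2412, 0.0216]
eef_rot: [0.632, 0.775, -0.001, 0.0]
ft_force: [-6.5, -0.8, 6.1]
width: 0.0393
grip_force: 35.0
```

Call:
play_rows:
  claw: [1, 1, 1, 1]
  delta_pos:
    - [0, 0, -0.02]
    - [-0.022, -0.017, 0]
    - [0, 0, 0.015]
    - [0, 0, 0]
  delta_rot:
    - [0, 0, 0]
    - [0, 0, 0]
    - [0, 0, 0]
    - [0, 0, 0]

```text
time: 17.7
ee_pos: [0.5422, -0.2453, 0.0215]
eef_rot: [0.632, 0.775, -0.001, 0.0]
ft_force: [0.4, -0.4, -2.1]
width: 0.0396
grip_force: 35.0
```

Call:
play_rows:
  claw: [1, 1]
  delta_pos:
    - [0, 0, 0.01]
    - [0, 0, 0]
  delta_rot:
    - [0, 0, 0]
    - [0, 0, 0]

```text
time: 17.9
ee_pos: [0.5424, -0.2451, 0.0196]
eef_rot: [0.632, 0.775, -0.001, 0.0]
ft_force: [0.3, -0.7, -1.1]
width: 0.0393
grip_force: 35.0
```

Call:
play_rows:
  claw: [1, 1, 1]
  delta_pos:
    - [0, 0, 0.008]
    - [0, 0, 0.005]
    - [0, 0, 0]
  delta_rot:
    - [0, 0, 0]
    - [0, 0, 0]
    - [0, 0, 0]

```text
time: 18.2
ee_pos: [0.5424, -0.2453, 0.0188]
eef_rot: [0.632, 0.775, -0.0, 0.0]
ft_force: [-7.8, 3.6, 17.1]
width: 0.0392
grip_force: 35.0
```

Call:
play_rows:
  claw: [0.5, 0.45, 0.35, 0.2, 0.1, 0, 0]
  delta_pos:
    - [0, 0, -0.005]
    - [0, 0, 0]
    - [0, 0, 0]
    - [0, 0, 0]
    - [0, 0, 0]
    - [0, 0, 0]
    - [0, 0, 0]
  delta_rot:
    - [0, 0, 0]
    - [0, 0, 0]
    - [0, 0, 0]
    - [0, 0, 0]
    - [0, 0, 0]
    - [0, 0, 0]
    - [0, 0, 0]

```text
time: 18.9
ee_pos: [0.5424, -0.2453, 0.0183]
eef_rot: [0.632, 0.775, -0.001, 0.0]
ft_force: [-0.4, 0.3, -0.2]
width: 0.0799
grip_force: 0.0
```

Call:
play_rows:
  claw: [0, 0, 0, 0, 0, 0]
  delta_pos:
    - [0, 0, -0.05]
    - [0, 0, -0.15]
    - [0, 0, -0.25]
    - [0, 0, -0.25]
    - [0, 0, -0.2]
    - [0, 0, 0]
  delta_rot:
    - [0, 0, 0]
    - [0, 0, 0]
    - [0, 0, 0]
    - [0, 0, 0]
    - [0, 0, 0]
    - [0, 0, 0]

```text
time: 19.5
ee_pos: [0.5448, -0.2467, 0.205]
eef_rot: [0.632, 0.775, 0.001, 0.005]
ft_force: [0.5, -0.5, -0.3]
width: 0.0875
grip_force: 0.0
```

```bash
python3 - <<'E'
from h import *
st(); snap('wrist','w7');snap('scene','s7')
seat=np.array([.5438,-.2567,.065]);a=np.radians(101.4);d=np.array([np.cos(a),np.sin(a),0]);n=np.array([d[1],-d[0],0])
out=[]
for f in('w7','s7'):
    c=cv2.imread(f'pics/{f}.png')
    def L(P,Q,col):
        q=proj(f,[P,Q]).round().astype(int);cv2.line(c,q[0].tolist(),q[1].tolist(),col,1)
    for y in(-.08,-.005,.001,-.029,-.023,.08): L(seat+d*y+n*.02,seat+d*y-n*.02,(0,255,0))
    L(seat-d*.08,seat+d*.08,(255,0,0))
    m=proj(f,[seat])[0].astype(int); x=max(0,m[0]-100);y=max(0,min(250,m[1]-75)); out.append(cv2.resize(c[y:y+150,x:x+200],(400,300),interpolation=cv2.INTER_CUBIC)); print(f,m,x,y)
cv2.imwrite('pics/z7.png',np.hstack(out))
E
```

```text
t 19.5 p [ 0.5448 -0.2467  0.205 ] xax [-0.2    0.98  -0.005] z [ 0.009 -0.004 -1.   ] F [ 0.48 -0.48 -0.34] w 0.0875 g 0.0 q [-0.25  0.3   0.75  1.56 -0.21  1.35  0.72]
w7 [319 186] 219 111
s7 [224 256] 124 181
```

View pics/z7.png

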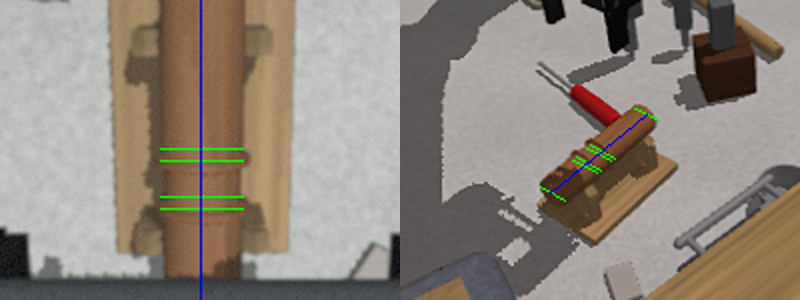

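The leg lies in both Vs, with its beads about 3 mm toward −y from nominal (crop rows 152–165 and 205–218 against predicted 148–161 and 196–208). I'll measure that offset and plan the move over the gauge.

```bash
cat > /tmp/b.py <<'E'
from h import *
seat=np.array([.5438,-.2567,.065]);a=np.radians(101.4);d=np.array([np.cos(a),np.sin(a),0]);n=np.array([d[1],-d[0],0])
g=cv2.imread('pics/w7.png')
ys=np.arange(-.040,.0141,.0015)
for off in(-.0215,.0,.0215):
    q=proj('w7',[seat+d*y+n*off+np.array([0,0,.0235 if off==0 else 0]) for y in ys]).astype(np.float32)
    v=cv2.remap(g,q[:,0].reshape(1,-1),q[:,1].reshape(1,-1),cv2.INTER_LINEAR)[0]
    print(off,[(round(float(y)*1000,1),int(p[2]),int(p[0])) for y,p in zip(ys,v)])
E
python3 /tmp/b.py; python3 - <<'E'
from h import *
a=rows([.46,-.03,.24],pose(72,0))
E
```

```text
-0.0215 [(-40.0, 111, 71), (-38.5, 89, 60), (-37.0, 80, 53), (-35.5, 78, 53), (-34.0, 75, 50), (-32.5, 79, 48), (-31.0, 86, 49), (-29.5, 89, 49), (-28.0, 95, 51), (-26.5, 99, 54), (-25.0, 95, 54), (-23.5, 90, 53), (-22.0, 94, 61), (-20.5, 94, 60), (-19.0, 95, 62), (-17.5, 94, 61), (-16.0, 93, 59), (-14.5, 94, 60), (-13.0, 92, 60), (-11.5, 93, 62), (-10.0, 97, 65), (-8.5, 92, 56), (-7.0, 95, 58), (-5.5, 88, 47), (-4.0, 94, 52), (-2.5, 97, 49), (-1.0, 94, 55), (0.5, 89, 55), (2.0, 96, 63), (3.5, 92, 60), (5.0, 93, 59), (6.5, 90, 56), (8.0, 92, 59), (9.5, 94, 61), (11.0, 95, 63), (12.5, 94, 58), (14.0, 92, 59)]
0.0 [(-40.0, 147, 77), (-38.5, 149, 78), (-37.0, 148, 76), (-35.5, 148, 77), (-34.0, 149, 77), (-32.5, 148, 76), (-31.0, 149, 77), (-29.5, 142, 74), (-28.0, 137, 72), (-26.5, 147, 76), (-25.0, 134, 70), (-23.5, 131, 68), (-22.0, 142, 75), (-20.5, 148, 77), (-19.0, 150, 79), (-17.5, 151, 81), (-16.0, 149, 76), (-14.5, 153, 80), (-13.0, 150, 80), (-11.5, 149, 76), (-10.0, 149, 77), (-8.5, 150, 78), (-7.0, 148, 77), (-5.5, 139, 73), (-4.0, 141, 73), (-2.5, 150, 80), (-1.0, 140, 74),
[... 314 characters left out ...]
, (-28.0, 109, 55), (-26.5, 105, 57), (-25.0, 103, 59), (-23.5, 123, 72), (-22.0, 153, 96), (-20.5, 166, 105), (-19.0, 165, 105), (-17.5, 165, 106), (-16.0, 167, 105), (-14.5, 164, 102), (-13.0, 165, 105), (-11.5, 165, 106), (-10.0, 164, 103), (-8.5, 158, 98), (-7.0, 134, 79), (-5.5, 118, 65), (-4.0, 112, 57), (-2.5, 110, 58), (-1.0, 112, 64), (0.5, 139, 86), (2.0, 160, 100), (3.5, 162, 104), (5.0, 157, 99), (6.5, 160, 99), (8.0, 161, 100), (9.5, 161, 101), (11.0, 159, 100), (12.5, 160, 102), (14.0, 162, 104)]
6 pos [[0.19, -0.032, -0.034], [0.186, -0.048, -0.034], [0.181, -0.064, -0.034], [0.175, -0.079, -0.034], [0.168, -0.094, -0.034], [0.159, -0.108, -0.034]] rot [0.0001, 0.0001, 0.0274]
```

Measured silhouettes put the band's centre 15 mm toward −y from the seat, about 1 mm off nominal. Now I move over to the gauge.

Call:
play_rows:
  claw: [0, 0, 0, 0, 0, 0, 0, 0]
  delta_pos:
    - [0.19, -0.032, -0.034]
    - [0.186, -0.048, -0.034]
    - [0.181, -0.064, -0.034]
    - [0.175, -0.079, -0.034]
    - [0.168, -0.094, -0.034]
    - [0.159, -0.108, -0.034]
    - [0, 0, 0]
    - [0, 0, 0]
  delta_rot:
    - [0, 0, 0.0274]
    - [0, 0, 0.0274]
    - [0, 0, 0.0274]
    - [0, 0, 0.0274]
    - [0, 0, 0.0274]
    - [0, 0, 0.0274]
    - [0, 0, 0]
    - [0, 0, 0]

```text
time: 20.4
ee_pos: [0.4586, -0.0292, 0.2381]
eef_rot: [0.808, 0.589, -0.001, 0.0]
ft_force: [0.4, -0.9, -0.4]
width: 0.0872
grip_force: 0.0
```

```bash
python3 - <<'E'
from h import *
st(); snap('wrist','w8')
c=cv2.imread('pics/w8.png');h=cv2.cvtColor(c,cv2.COLOR_BGR2HSV)
g0=np.array([.4858,-.0139,.145]);a=np.radians(-18.2);ux=np.array([np.cos(a),np.sin(a),0]);uy=np.array([-ux[1],ux[0],0])
C=proj('w8',[g0]+[g0+i*.013*ux+j*.017*uy for i,j in((1,1),(1,-1),(-1,-1),(-1,1))]);print('pred',C.round(1).tolist())
m=C[0].round().astype(int);print('hsv at centre',h[m[1],m[0]], 'brown', h[proj('w8',[g0*[1,1,0]+[.0,0,.07]+ux*.028])[0].astype(int)[::-1].tolist()[0],proj('w8',[g0*[1,1,0]+[0,0,.07]+ux*.028])[0].astype(int)[0]])
mask=np.zeros(h.shape[:2],np.uint8);diff=[]
cv2.floodFill(c.copy(),(M:=np.zeros((402,642),np.uint8)),tuple(int(v) for v in m),0,(6,6,6),(6,6,6),4|(255<<8)|cv2.FLOODFILL_MASK_ONLY|cv2.FLOODFILL_FIXED_RANGE)
mask=M[1:-1,1:-1];mask=cv2.morphologyEx(mask,cv2.MORPH_CLOSE,np.ones((5,5)));cn=max(cv2.findContours(mask,0,2)[0],key=cv2.contourArea)
b=cv2.boxPoints(cv2.minAreaRect(cn));print(cv2.contourArea(cn),b)
P=np.array([at('w8',q,.145) for q in b]);print(P.mean(0),[(np.linalg.norm(P[i]-P[i-1]).round(4),np.degrees(np.arctan2(*(P[i]-P[i-1])[1::-1])).round(1)) for i in range(4)])
cv2.imwrite('pics/w8c.png',c)
E
```

```text
t 20.4 p [ 0.4586 -0.0292  0.2381] xax [ 0.306  0.952 -0.002] z [-0.001 -0.002 -1.   ] F [ 0.42 -0.86 -0.43] w 0.0872 g 0.0 q [-0.67 -0.11  0.59  1.82  0.06  1.41 -0.4 ]
pred [[350.4, 160.6], [367.2, 139.5], [365.7, 181.2], [334.0, 181.0], [334.6, 139.3]]
hsv at centre [102  12 107] brown [  9 111  87]
925.5 [[334.44107 173.19214]
 [339.41922 135.8559 ]
 [366.27512 139.43668]
 [361.29697 176.77292]]
[ 0.48671846 -0.01077218  0.145     ] [(np.float64(0.0222), np.float64(154.5)), (np.float64(0.0304), np.float64(65.1)), (np.float64(0.0216), np.float64(-25.3)), (np.float64(0.0305), np.float64(-113.8))]
```

```bash
python3 - <<'E'
from h import *
c=cv2.imread('pics/w8.png')
for tol in(4,8,10,14,18,25):
    M=np.zeros((402,642),np.uint8);cv2.floodFill(c.copy(),M,(350,157),0,(tol,)*3,(tol,)*3,4|(255<<8)|cv2.FLOODFILL_MASK_ONLY|cv2.FLOODFILL_FIXED_RANGE)
    cn=max(cv2.findContours(M[1:-1,1:-1],0,2)[0],key=cv2.contourArea);b=cv2.boxPoints(cv2.minAreaRect(cn))
    P=np.array([at('w8',q,.145) for q in b]);e=P[1]-P[0],P[2]-P[1]
    print(tol,cv2.contourArea(cn),P.mean(0).round(4),[(np.linalg.norm(v).round(4),np.degrees(np.arctan2(v[1],v[0])).round(1)) for v in e],b.round(0).tolist())
print(c[125:190:3,350].tolist());print(c[157,320:380:3].tolist())
E
```

```text
4 0.0 [ 0.4864 -0.011   0.145 ] [(np.float64(0.0), np.float64(0.0)), (np.float64(0.0), np.float64(0.0))] [[350.0, 157.0], [350.0, 157.0], [350.0, 157.0], [350.0, 157.0]]
8 1019.5 [ 0.4868 -0.011   0.145 ] [(np.float64(0.0314), np.float64(66.7)), (np.float64(0.0228), np.float64(-23.8))] [[334.0, 174.0], [338.0, 136.0], [367.0, 139.0], [363.0, 177.0]]
10 1034.0 [ 0.4868 -0.0111  0.145 ] [(np.float64(0.0316), np.float64(67.3)), (np.float64(0.0231), np.float64(-23.2))] [[334.0, 175.0], [338.0, 136.0], [367.0, 139.0], [363.0, 177.0]]
14 1063.5 [ 0.4867 -0.0109  0.145 ] [(np.float64(0.032), np.float64(66.0)), (np.float64(0.0233), np.float64(-24.5))] [[334.0, 174.0], [338.0, 135.0], [367.0, 138.0], [362.0, 178.0]]
18 1101.5 [ 0.4866 -0.011   0.145 ] [(np.float64(0.0326), np.float64(65.5)), (np.float64(0.024), np.float64(-24.9))] [[333.0, 175.0], [338.0, 135.0], [368.0, 138.0], [363.0, 178.0]]
25 1172.5 [ 0.4868 -0.0108  0.145 ] [(np.float64(0.0334), np.float64(67.2)), (np.float64(0.025), np.float64(-23.2))] [[333.0, 175.0], [337.0, 134.0], [368.0, 137.0], [364.0, 178.0]]
[[51, 62, 86], [45, 58, 83], [62, 66, 70], [71, 69, 67], [90, 88, 84], [104, 103, 96], [106, 104, 99], [108, 107, 103], [111, 110, 105], [109, 107, 103], [107, 104, 99], [108, 106, 102], [107, 105, 102], [108, 104, 103], [104, 103, 97], [107, 108, 105], [107, 104, 103], [89, 89, 82], [30, 35, 48], [22, 32, 47], [101, 103, 103], [106, 106, 107]]
[[47, 61, 84], [53, 64, 88], [46, 61, 87], [42, 56, 82], [51, 63, 59], [75, 79, 71], [107, 104, 101], [108, 104, 102], [109, 108, 105], [109, 107, 100], [102, 99, 94], [109, 111, 105], [110, 106, 103], [110, 108, 104], [108, 105, 101], [83, 81, 78], [51, 64, 89], [42, 58, 80], [51, 63, 86], [47, 63, 91]]
```

```bash
python3 - <<'E'
from h import *
a=rows([.4865,-.012,.20],pose(66,0));rows([.4865,-.012,.066],pose(66,0),p0=a[0],R0=a[1],mm=.027)
E
```

```text
2 pos [[0.065, 0.052, 0.095], [0.067, 0.048, 0.095]] rot [-0.0001, 0.0004, 0.0168]
5 pos [[0.0, 0.0, 0.134], [0.0, 0.0, 0.134], [0.0, 0.0, 0.134], [0.0, 0.0, 0.134], [0.0, 0.0, 0.134]] rot [0.0, 0.0, 0.0]
```

Call:
play_rows:
  claw: [0, 0, 0, 0, 0]
  delta_pos:
    - [0.065, 0.052, 0.095]
    - [0.067, 0.048, 0.095]
    - [0, 0, 0.1]
    - [0, 0, 0]
    - [0, 0, 0]
  delta_rot:
    - [0, 0, 0.017]
    - [0, 0, 0.017]
    - [0, 0, 0]
    - [0, 0, 0]
    - [0, 0, 0]

```text
time: 20.95
ee_pos: [0.4867, -0.013, 0.1808]
eef_rot: [0.84, 0.543, -0.001, 0.001]
ft_force: [1.1, -0.0, 0.6]
width: 0.087
grip_force: 0.0
```

```bash
python3 - <<'E'
from h import *
st();rows([.4865,-.012,.066],pose(66,0),mm=.025)
E
```

```text
t 20.95 p [ 0.4867 -0.013   0.1808] xax [ 0.41   0.912 -0.003] z [-0.001 -0.002 -1.   ] F [ 1.13 -0.03  0.63] w 0.087 g 0.0 q [-0.66  0.01  0.61  1.85 -0.    1.28 -0.48]
5 pos [[0.001, -0.001, 0.115], [0.001, -0.001, 0.115], [0.001, -0.001, 0.115], [0.001, -0.001, 0.115], [0.001, -0.001, 0.115]] rot [-0.0, 0.0002, -0.0002]
```

Call:
play_rows:
  claw: [0, 0, 0, 0, 0, 0, 0]
  delta_pos:
    - [0.002, -0.001, 0.115]
    - [0.001, -0.001, 0.115]
    - [0.001, -0.001, 0.115]
    - [0.001, -0.001, 0.115]
    - [0, 0, 0.115]
    - [0, 0, 0]
    - [0, 0, 0]
  delta_rot:
    - [0, 0, 0]
    - [0, 0, 0]
    - [0, 0, 0]
    - [0, 0, 0]
    - [0, 0, 0]
    - [0, 0, 0]
    - [0, 0, 0]

```text
time: 21.65
ee_pos: [0.4872, -0.011, 0.0671]
eef_rot: [0.839, 0.544, -0.0, 0.001]
ft_force: [0.5, 0.1, 0.3]
width: 0.0869
grip_force: 0.0
```

Call:
play_rows:
  claw: [0.2, 0.4, 0.6, 0.8, 1, 1, 1, 1]
  delta_pos:
    - [0, 0, 0]
    - [0, 0, 0]
    - [0, 0, 0]
    - [0, 0, 0]
    - [0, 0, 0]
    - [0, 0, 0]
    - [0, 0, 0]
    - [0, 0, 0]
  delta_rot:
    - [0, 0, 0]
    - [0, 0, 0]
    - [0, 0, 0]
    - [0, 0, 0]
    - [0, 0, 0]
    - [0, 0, 0]
    - [0, 0, 0]
    - [0, 0, 0]
  squeeze: 30

```text
time: 22.45
ee_pos: [0.4866, -0.0106, 0.0659]
eef_rot: [0.839, 0.544, -0.0, 0.001]
ft_force: [0.3, -0.4, 0.5]
width: 0.0308
grip_force: 0.0
```

```bash
python3 - <<'E'
from h import *
st()
E
```

```text
t 22.45 p [ 0.4866 -0.0106  0.0659] xax [ 0.409  0.913 -0.001] z [-0.    -0.001 -1.   ] F [ 0.27 -0.43  0.5 ] w 0.0308 g 0.0 q [-0.64  0.15  0.61  1.99 -0.1   1.03 -0.4 ]
```

Call:
play_rows:
  claw: [1, 1, 1, 1, 1]
  delta_pos:
    - [0, 0, 0]
    - [0, 0, 0]
    - [0, 0, 0]
    - [0, 0, 0]
    - [0, 0, 0]
  delta_rot:
    - [0, 0, 0]
    - [0, 0, 0]
    - [0, 0, 0]
    - [0, 0, 0]
    - [0, 0, 0]
  squeeze: 30

```text
time: 22.95
ee_pos: [0.4866, -0.0106, 0.0658]
eef_rot: [0.839, 0.544, -0.0, 0.001]
ft_force: [-0.4, -0.5, -0.7]
width: 0.026
grip_force: 30.0
```

Gripped at 26 mm with 30 N, gauge origin 40.8 mm below the reported TCP. Now I lift it.

Call:
play_rows:
  claw: [1, 1, 1, 1, 1, 1, 1]
  delta_pos:
    - [0, 0, -0.05]
    - [0, 0, -0.1]
    - [0, 0, -0.12]
    - [0, 0, -0.15]
    - [0, 0, -0.15]
    - [0, 0, -0.1]
    - [0, 0, 0]
  delta_rot:
    - [0, 0, 0]
    - [0, 0, 0]
    - [0, 0, 0]
    - [0, 0, 0]
    - [0, 0, 0]
    - [0, 0, 0]
    - [0, 0, 0]

```text
time: 23.65
ee_pos: [0.4881, -0.0104, 0.2031]
eef_rot: [0.839, 0.544, 0.002, 0.001]
ft_force: [0.3, -0.4, -1.3]
width: 0.026
grip_force: 30.0
```

```bash
python3 - <<'E'
from h import *
st();rows([.5476,-.2702,.185],pose(66,0),mm=.035)
E
```

```text
t 23.65 p [ 0.4881 -0.0104  0.2031] xax [0.409 0.913 0.002] z [ 0.005  0.    -1.   ] F [ 0.35 -0.41 -1.27] w 0.026 g 30.0 q [-0.68 -0.01  0.61  1.82  0.01  1.32 -0.49]
8 pos [[-0.133, 0.1, 0.011], [-0.133, 0.1, 0.011], [-0.133, 0.1, 0.011], [-0.133, 0.1, 0.011], [-0.133, 0.1, 0.011], [-0.133, 0.1, 0.011], [-0.133, 0.1, 0.011], [-0.133, 0.1, 0.011]] rot [0.0002, -0.0001, -0.0001]
```

Call:
play_rows:
  claw: [1, 1, 1, 1, 1, 1, 1, 1]
  delta_pos:
    - [-0.133, 0.1, 0.008]
    - [-0.133, 0.1, 0.008]
    - [-0.133, 0.1, 0.008]
    - [-0.133, 0.1, 0.008]
    - [-0.133, 0.1, 0.008]
    - [-0.133, 0.1, 0.008]
    - [-0.133, 0.1, 0.008]
    - [-0.133, 0.1, 0.008]
  delta_rot:
    - [0, 0, 0]
    - [0, 0, 0]
    - [0, 0, 0]
    - [0, 0, 0]
    - [0, 0, 0]
    - [0, 0, 0]
    - [0, 0, 0]
    - [0, 0, 0]

```text
time: 24.45
ee_pos: [0.5455, -0.271, 0.1865]
eef_rot: [0.839, 0.544, -0.001, 0.0]
ft_force: [1.6, 0.4, -0.9]
width: 0.0253
grip_force: 30.0
```

Call:
play_rows:
  claw: [1, 1, 1]
  delta_pos:
    - [0, 0, 0]
    - [0, 0, 0]
    - [0, 0, 0]
  delta_rot:
    - [0, 0, 0]
    - [0, 0, 0]
    - [0, 0, 0]

```text
time: 24.75
ee_pos: [0.5457, -0.2689, 0.1869]
eef_rot: [0.839, 0.544, -0.0, 0.0]
ft_force: [0.2, 0.4, -1.7]
width: 0.0255
grip_force: 30.0
```

```bash
python3 - <<'E'
from h import *
st();rows([.5476,-.2702,.145],pose(66,0),mm=.02)
snap('scene','s9')
s=r.read_state();Rm=R.from_quat(s['eef_rot']).as_matrix();t=s['ee_pos']
tip=t-Rm[:,2]*-.0548*-1 if 0 else t+Rm[:,2]*(.0548-.0548)+np.array([0,0,0])
# gauge axis prediction in scene view: nose bottom and sides
for z,hw in((-.0408,.009),(-.0408+.03,.009),(-.0548,.003)):
    g=t+[0,0,z]-.001*Rm[:,0]
    T=np.load('pics/s9.npz')['T'];rt=T[:3,0]
    print(z,proj('s9',[g-rt*hw,g,g+rt*hw]).round(1).tolist())
c=cv2.imread('pics/s9.png');q=proj('s9',[t+[0,0,-.0308]])[0].astype(int)
for dy in(-8,-4,0,4,8,12): print(q[1]+dy,q[0]-14,[int(v) for v in c[q[1]+dy,q[0]-14:q[0]+15].mean(1)])
E
```

```text
t 24.75 p [ 0.5457 -0.2689  0.1869] xax [ 0.408  0.913 -0.001] z [-0.001 -0.001 -1.   ] F [ 0.17  0.37 -1.67] w 0.0255 g 30.0 q [-0.24  0.37  0.81  1.55 -0.27  1.34  0.17]
3 pos [[-0.001, 0.004, 0.07], [-0.001, 0.004, 0.07], [-0.001, 0.004, 0.07]] rot [-0.0, 0.0001, -0.0001]
-0.0408 [[211.0, 234.1], [214.9, 234.1], [218.8, 234.1]]
-0.010800000000000004 [[208.7, 223.8], [212.7, 223.8], [216.7, 223.8]]
-0.0548 [[214.6, 238.7], [215.9, 238.7], [217.2, 238.7]]
222 200 [79, 150, 184, 183, 112, 38, 41, 40, 48, 51, 56, 64, 68, 66, 61, 53, 106, 169, 170, 171, 165, 166, 169, 167, 167, 168, 170, 170, 170]
226 200 [171, 172, 170, 173, 124, 80, 78, 157, 136, 78, 63, 67, 65, 67, 64, 59, 51, 67, 113, 175, 173, 168, 162, 165, 165, 167, 164, 162, 162]
230 200 [165, 165, 165, 166, 167, 167, 170, 174, 118, 73, 63, 64, 65, 65, 66, 62, 67, 71, 69, 65, 65, 66, 65, 61, 110, 168, 164, 165, 167]
234 200 [165, 164, 163, 161, 159, 158, 161, 163, 170, 119, 74, 63, 64, 64, 65, 67, 68, 70, 72, 53, 53, 55, 60, 65, 65, 67, 68, 66, 61]
238 200 [164, 164, 162, 161, 161, 163, 164, 165, 165, 163, 163, 167, 171, 113, 78, 64, 63, 83, 88, 66, 39, 32, 38, 43, 50, 54, 58, 61, 65]
242 200 [163, 163, 163, 163, 162, 162, 163, 163, 160, 156, 156, 157, 159, 163, 164, 164, 165, 168, 106, 82, 84, 85, 87, 90, 63, 38, 34, 35, 42]
```

Call:
play_rows:
  claw: [1, 1, 1, 1, 1, 1]
  delta_pos:
    - [-0.002, 0.011, 0.07]
    - [0, 0, 0.07]
    - [0, 0, 0.04]
    - [0, 0, 0.02]
    - [0, 0, 0]
    - [0, 0, 0]
  delta_rot:
    - [0, 0, 0]
    - [0, 0, 0]
    - [0, 0, 0]
    - [0, 0, 0]
    - [0, 0, 0]
    - [0, 0, 0]

```text
time: 25.4
ee_pos: [0.5477, -0.2715, 0.1477]
eef_rot: [0.839, 0.544, -0.0, 0.001]
ft_force: [0.9, -0.4, -1.3]
width: 0.026
grip_force: 30.0
```

```bash
python3 - <<'E'
from h import *
st();rows([.5476,-.2702,.134],pose(66,0),mm=.02)
E
```

```text
t 25.4 p [ 0.5477 -0.2715  0.1477] xax [ 0.409  0.913 -0.001] z [ 0.    -0.002 -1.   ] F [ 0.93 -0.36 -1.33] w 0.026 g 30.0 q [-0.23  0.4   0.79  1.59 -0.29  1.27  0.19]
1 pos [[0.006, -0.003, 0.068]] rot [0.0003, 0.0004, -0.0006]
```

Next I approach in small steps, comparing the force against the spring's.

Call:
play_rows:
  claw: [1, 1, 1, 1, 1]
  delta_pos:
    - [0.004, 0, 0.015]
    - [0, 0, 0.015]
    - [0, 0, 0.015]
    - [0, 0, 0]
    - [0, 0, 0]
  delta_rot:
    - [0, 0, 0]
    - [0, 0, 0]
    - [0, 0, 0]
    - [0, 0, 0]
    - [0, 0, 0]

```text
time: 25.9
ee_pos: [0.548, -0.2706, 0.1385]
eef_rot: [0.839, 0.544, -0.0, 0.001]
ft_force: [-0.6, 0.3, 0.0]
width: 0.0262
grip_force: 30.0
```

Call:
play_rows:
  claw: [1, 1, 1, 1]
  delta_pos:
    - [0, 0, 0.01]
    - [0, 0, 0]
    - [0, 0, 0]
    - [0, 0, 0]
  delta_rot:
    - [0, 0, 0]
    - [0, 0, 0]
    - [0, 0, 0]
    - [0, 0, 0]

```text
time: 26.3
ee_pos: [0.548, -0.2707, 0.1365]
eef_rot: [0.839, 0.544, -0.0, 0.001]
ft_force: [0.5, 0.9, 0.9]
width: 0.0257
grip_force: 30.0
```

```bash
python3 - <<'E'
from h import *
st()
E
```

```text
t 26.3 p [ 0.548  -0.2707  0.1365] xax [ 0.409  0.913 -0.001] z [ 0.    -0.002 -1.   ] F [0.45 0.9  0.9 ] w 0.0257 g 30.0 q [-0.22  0.41  0.79  1.61 -0.3   1.25  0.2 ]
```

Call:
play_rows:
  claw: [1, 1, 1, 1, 1]
  delta_pos:
    - [0, 0, 0.005]
    - [0, 0, 0.005]
    - [0, 0, 0.003]
    - [0, 0, 0]
    - [0, 0, 0]
  delta_rot:
    - [0, 0, 0]
    - [0, 0, 0]
    - [0, 0, 0]
    - [0, 0, 0]
    - [0, 0, 0]

```text
time: 26.8
ee_pos: [0.548, -0.2707, 0.1339]
eef_rot: [0.839, 0.544, -0.0, 0.001]
ft_force: [-0.8, -0.2, 2.8]
width: 0.0258
grip_force: 30.0
```

Call:
play_rows:
  claw: [1, 1, 1, 1, 1, 1]
  delta_pos:
    - [0, 0, 0]
    - [0, 0, 0]
    - [0, 0, 0]
    - [0, 0, 0]
    - [0, 0, 0]
    - [0, 0, 0]
  delta_rot:
    - [0, 0, 0]
    - [0, 0, 0]
    - [0, 0, 0]
    - [0, 0, 0]
    - [0, 0, 0]
    - [0, 0, 0]

```text
time: 27.4
ee_pos: [0.548, -0.2707, 0.1339]
eef_rot: [0.839, 0.544, -0.0, 0.001]
ft_force: [1.1, 0.5, 2.1]
width: 0.0257
grip_force: 30.0
```

```bash
python3 - <<'E'
from h import *
st(); F=[]
for i in range(10): r.camera('scene'); F.append(r.read_state()['ft_force'][2])
print(np.mean(F),np.std(F))
# leg check vs nominal in scene & wrist: sample leg-end silhouettes vs s7
snap('scene','s10');snap('wrist','w10')
seat=np.array([.5438,-.2567,.065]);a=np.radians(101.4);d=np.array([np.cos(a),np.sin(a),0])
A=cv2.imread('pics/s7.png').astype(int);B=cv2.imread('pics/s10.png').astype(int)
for y in(-.075,.06,.075):
    q=proj('s10',[seat+d*y])[0].astype(int);print(q,abs(A-B)[q[1]-6:q[1]+7,q[0]-6:q[0]+7].mean().round(1))
# wrist: bead silhouettes at +n side
n=np.array([d[1],-d[0],0]);ys=np.arange(-.040,.0301,.002);g=cv2.imread('pics/w10.png')
for o in(-.0215,.0215):
    q=proj('w10',[seat+d*y+n*o for y in ys]).astype(np.float32);v=cv2.remap(g,q[:,0].reshape(1,-1),q[:,1].reshape(1,-1),1)[0]
    print([(round(float(y)*1000),int(p[2]),int(qq[1])) for y,p,qq in zip(ys,v,q)])
E
```

```text
t 27.4 p [ 0.548  -0.2707  0.1339] xax [ 0.409  0.913 -0.001] z [ 0.    -0.002 -1.   ] F [1.15 0.48 2.08] w 0.0257 g 30.0 q [-0.22  0.41  0.79  1.61 -0.3   1.24  0.2 ]
2.3245346405537863 0.37618353003060867
[201 275] 4.1
[241 242] 0.6
[245 239] 0.6
[(-40, 81, 237), (-38, 82, 235), (-36, 82, 233), (-34, 81, 231), (-32, 82, 229), (-30, 81, 227), (-28, 79, 225), (-26, 81, 223), (-24, 79, 221), (-22, 80, 219), (-20, 80, 217), (-18, 81, 215), (-16, 79, 213), (-14, 89, 211), (-12, 170, 209), (-10, 189, 207), (-8, 179, 205), (-6, 124, 203), (-4, 116, 201), (-2, 137, 199), (0, 188, 197), (2, 190, 195), (4, 191, 193), (6, 195, 190), (8, 191, 188), (10, 191, 186), (12, 190, 184), (14, 190, 182), (16, 191, 180), (18, 190, 178), (20, 192, 176), (22, 194, 174), (24, 193, 171), (26, 182, 169), (28, 131, 167), (30, 110, 165)]
[(-40, 122, 206), (-38, 113, 204), (-36, 141, 202), (-34, 176, 200), (-32, 177, 198), (-30, 140, 196), (-28, 129, 194), (-26, 120, 192), (-24, 116, 190), (-22, 180, 188), (-20, 190, 186), (-18, 188, 183), (-16, 189, 181), (-14, 186, 179), (-12, 189, 177), (-10, 188, 175), (-8, 181, 173), (-6, 152, 171), (-4, 132, 168), (-2, 123, 166), (0, 144, 164), (2, 176, 162), (4, 177, 160), (6, 175, 158), (8, 175, 155), (10, 175, 153), (12, 176, 151), (14, 177, 149), (16, 176, 147), (18, 176, 144), (20, 176, 142), (22, 174, 140), (24, 181, 138), (26, 170, 135), (28, 105, 133), (30, 104, 131)]
```

```bash
python3 -c "
from bench import r
print(r.close_job(), r.read_state()['time'])"
```

```text
the job is handed in; nothing more can be done
the job is handed in; nothing more can be done
```

I handed the job in without seeing a verdict: by my measurements the leg rests in both Vs with its band about 1 mm from nominal, and the gauge is held upright on that band at about 3.7 N (half travel). The first grasp dropped the leg onto the bench, so I picked it up again from its side. I found no sign that a bystander moved.

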